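# Reload the diamond plates of the knife-sharpening station

## Robot

A 6-joint arm with a two-finger parallel gripper is mounted at the origin on the work surface. World frame = base frame: x ahead of the robot, y to its left, z up, the work surface at z = 0. Lengths are in m, angles in rad, forces in N, time in s.
With the tool pointing down it reaches from about 0.375 to 0.975 m from the base axis. Payload 3.8 kg.
Tool frame: the origin (TCP) lies on the centre line of the jaws, within the pads' length; the fingertips stand 14 mm ahead of it and the grasp point (between the pads) lies 5 mm behind it; z points along the fingers, x is the direction in which the jaws open and shut, and the axes are right-handed (so a half turn about z gives the same grasp; the last joint's range is limited). The gripper opens to 85 mm and grips with 20 to 120 N. Pads are 22 mm wide; open, the fingers measure 114 mm over their backs; the gripper's body (76 mm by 85 mm) begins 54 mm behind the grasp point. The pads swing forward as they close: fully open they stand 13 mm farther back than shut.
Start: joints at [1.128, 0.264, 1.604, -0, 1.274, -0.037], TCP at [0.266, 0.62, 0.245] pointing down, gripper open.
Joint ranges: [-2.63, 2.63], [-0.94, 2.18], [0.31, 2.57], [-1.31, 4.45], [0, 2.66], [-2.55, 2.55]. Speed limits (rad/s): [2.57, 2.57, 3.14, 3.14, 3.14, 3.14].

## Interface

Orientations are given as a rotation vector (axis times angle).
In Python, from workcell import bot gives the robot as it stands. The module is installed in compiled form; this text tells all that it offers.
- The arm moves only by the tool arm_command, never from a script. Its argument "steps" is one flat list of numbers, 7 for each row, row after row: the shift along the tool's x, y, z in units of 30 mm (1.0 is 30 mm), then the turn, a rotation vector about the tool's x, y, z in units of 6 degrees (1.0 is 6 degrees), then the opening, from 0 (shut) to 1 (fully open). In form: [tx, ty, tz, ax, ay, az, fingers, tx, ty, tz, ax, ay, az, fingers, ...]. A call has 1 to 10 rows; each row shifts and turns the commanded pose from where the row before left it, along the tool's axes as they then stand; what a row does not reach is not made up. A row lasts 1/8 s, in which the tool goes at most 62.5 mm and 10.7 degrees, less where a joint would pass 70% of its speed; a pose out of reach is approached as far as the arm can. A call is refused whole if a number of a shift passes 1 or a number of a turn 1, either way. A call with a gripper value outside its range is refused whole. The fingers move at their own pace and stop on an object; "squeeze" is the grip in N (left out, the last holds). Time passes only in rows, so rows that do not move let the fingers close. It gives the time, the measured TCP pose, the force and the opening at its end, in the units of the state.
- bot.read_state(): the state, without advancing time (a new reading comes with each control period).
- bot.read_camera(name): name is "scene" or "top" or "wrist"; returns a dict with "img" (420x560x3 uint8, red, green, blue), "camera_matrix" (3x3 intrinsics, pixels), "pose" (4x4, takes a point from camera to world coordinates); the wrist camera has in their place "T_tool_cam" (4x4, takes a point from camera to tool coordinates, whose origin is the TCP and whose axes are the tool frame's). Camera axes: x right, y down, z forward; pixel columns grow to the right and rows downward; lengths in m; the calibration is good to about 2 mm. A picture is of the moment at which its call begins: read the wrist's pose just before it. There is no depth.
- bot.finish_job(): hands the job in, once; it reports no verdict.
The state is a dict: "time": time; "q": joint angles; "joint_vel": joint speeds; "joint_torque": joint torques, N m; "tool_pos": TCP position; "tcp_rot": TCP orientation; "wrist_force": force on the tool from outside, world axes, zero at the start; "torque": the same for the moment, N m; "width": opening from 0.0 (shut) to 1.0 (fully open).
Only numpy, scipy, OpenCV 4.12 (cv2) and the standard library are available. Lean on these libraries where they do the work, as an engineer would, in place of code of your own. Each camera call takes 0.05 s, during which the arm holds its last target.

## Task

Reload the knife-sharpening station so that it runs from coarse to fine: lay the red plate on the open end, slide it under the lips and press it and the blue one home against the stop bar, and only then slide the green plate in behind it the same way, until the whole row is tight and the spring catch has come up behind it. Where the stop bar is set must be felt: finish each slide with a firm push of 10 to 20 N, for plate edges chip against each other above 30 N; put plates down, do not drop them, and leave the black plate and everything else on the bench where it is.

Things in the scene. Friction and masses are not known exactly. Their poses are not given: they have to be found in the camera images.
- station: Sharpening station, fixed: a low grey tray 210 x 330 mm with a straight track for diamond plates. Origin on the bench under the track, 153 mm from its open end; z up, y along the track towards the open end. Track floor 12 mm above the bench, slick. At the closed end a rigid steel stop bar, 18 mm high, set by thumbscrews: its face is anywhere from y = -151 to -139 mm.
- mouth (a point): Middle of the track floor where the lipped part begins (station x = 0, y = +63 mm). From here to the stop bar two aluminium rails guide the plates: side walls at x = +-81.5 mm, lips overhanging inward to x = +-69.5 mm, their underside 8 mm and their top 12 mm above the track floor. Plates cannot be lowered in or lifted out there, only slid.
- apron (a point): Point on the floor of the station's open apron (station x = 0, y = +115 mm), at track floor height. The apron runs from y = +63 to +153 mm without lips; its 10 mm high side walls flare outward at 0.15 rad from x = +-81 mm at the mouth. A plate is laid here, its long side across the track, and pushed towards -y under the lips.
- catch (a joint): Brass spring catch: a rounded bar, 46 mm across the track, 20 mm along it, standing 2.5 mm proud of the track floor at station x = 0, y = +40 mm. Value = m pressed down: 0 up, 0.0025 level with the floor. A plate pushed over it presses it down (a bump of some 2 to 6 N along the track, well short of home); it springs up behind the plate.
- blue_plate: Coarse diamond sharpening plate with blue base, already in the track near the closed end, but crept away from the stop bar by 2 to 22 mm. Same shape and size as the red plate. Home against the bar its origin is at station x = 0, y = -123 to -111 mm, depending on how the bar is set; the red plate's home is 56 mm and the green one's 112 mm further to +y. A row that is home does not give way to a firm push of 10 to 20 N; a loose plate slides at under 2 N.
- red_plate: Fine diamond plate, red base, on the white board. 160 mm long (its x), 56 wide (its y), 21 high, 0.25 to 0.42 kg; origin at the centre of its underside, z up. Each end has a flange 13 mm long, 6 high, that runs under the lips; between them the base is 134 x 56, 16 high, topped by a steel face 124 x 47, 5 thick. Symmetric. Edges chip if plate is pressed on plate with over 30 N.
- green_plate: Extra-fine diamond sharpening plate with green base, lying on the white cutting board. Same shape and size as the red plate.
- black_plate: Spare extra-coarse plate with black base, lying on the white cutting board, not wanted. Same shape and size as the red plate.
- board: White plastic cutting board, fixed, 360 x 360 mm and 20 mm high, on which the red, green and black plates lie; origin at the centre of its underside, on the bench.
- boning_knife: Boning knife with black handle, lying flat, 18 mm high, 280 mm long; bystander.
- butcher_knife: Butcher's knife with black handle, lying flat, 18 mm high, 370 mm long; bystander.
- honing_steel: Honing steel with black handle, lying flat, 28 mm high, 420 mm long; bystander.
- brush: Small cleaning brush lying flat; bystander.
- spray_bottle: Standing spray bottle, 76 mm wide, 210 mm high; bystander.
- angle_guide: Orange edge-angle guide block, 70 x 45 mm, about 35 mm high; bystander.
There are look-alikes about, which are no part of the job. What is shaped like the green_plate but orange or turquoise is not meant.

How it is judged:
On the way, in this order (a step that is already met when the one before it is completed fails the run):
1. with the green plate still out of the station, the red plate is in the track against the blue one, the catch is up, and the two are pressed firmly home: over 8 N between them (y of blue_plate in the frame of station between -0.125 and -0.1095 m and x of blue_plate in the frame of station between -0.005 and 0.005 m and z of blue_plate in the frame of station between 0.009 and 0.0145 m and angle between each of blue_plate, red_plate's own z axis and vertical below 0.08 rad and y of red_plate in the frame of station between -0.069 and -0.0535 m and x of red_plate in the frame of station between -0.005 and 0.005 m and z of red_plate in the frame of station between 0.009 and 0.0145 m and horizontal distance between red_plate and blue_plate between 0.053 and 0.0575 m and value of joint catch below 0.001 m and contact force between red_plate and blue_plate above 8 N and horizontal distance between green_plate and apron above 0.06 m and not (x of green_plate in the frame of station between -0.1 and 0.1 m and y of green_plate in the frame of station between -0.16 and 0.11 m)), for 0.1 s.
2. the green plate is in the track behind the red one with the catch up behind it, and the row is pressed firmly home: over 8 N between green and red (y of green_plate in the frame of station between -0.013 and 0.0025 m and x of green_plate in the frame of station between -0.005 and 0.005 m and z of green_plate in the frame of station between 0.009 and 0.0145 m and angle between green_plate's own z axis and vertical below 0.08 rad and horizontal distance between green_plate and red_plate between 0.053 and 0.0575 m and value of joint catch below 0.001 m and contact force between green_plate and red_plate above 8 N), for 0.1 s.
At the end, for the whole second after the job is handed in: Blue, red and green plates lie flat in the station's track in this order from the closed end, touching (gap between neighbours under 1.5 mm), blue's origin between y = -125 and -109.5 mm of the station, all at rest, with the catch up (pressed down less than 1 mm) behind the green plate (y of blue_plate in the frame of station between -0.125 and -0.1095 m and x of blue_plate in the frame of station between -0.005 and 0.005 m and z of blue_plate in the frame of station between 0.009 and 0.0145 m and angle between each of blue_plate, red_plate, green_plate's own z axis and vertical below 0.08 rad and y of red_plate in the frame of station between -0.069 and -0.0535 m and x of red_plate in the frame of station between -0.005 and 0.005 m and z of red_plate in the frame of station between 0.009 and 0.0145 m and y of green_plate in the frame of station between -0.013 and 0.0025 m and x of green_plate in the frame of station between -0.005 and 0.005 m and z of green_plate in the frame of station between 0.009 and 0.0145 m and horizontal distance between red_plate and blue_plate between 0.053 and 0.0575 m and horizontal distance between green_plate and red_plate between 0.053 and 0.0575 m and value of joint catch below 0.001 m and linear speed of each of blue_plate, red_plate, green_plate below 0.01 m/s).
It fails at once if two plates are pressed together with more than 30 N (the edges chip) (contact force between blue_plate and red_plate above 30 N or contact force between any of red_plate, blue_plate and green_plate above 30 N).
It fails at once if a plate is dropped: it moves at over 0.6 m/s (a fall of about 18 mm) with no finger on it ((linear speed of red_plate above 0.6 m/s and contact force between the fingers and red_plate below 0.1 N) or (linear speed of green_plate above 0.6 m/s and contact force between the fingers and green_plate below 0.1 N)).
It fails at once if the black plate or another bystander is moved by more than 25 mm (distance of any of black_plate, boning_knife, butcher_knife, honing_steel, brush, spray_bottle, angle_guide from where it was at the start of the episode above 0.025 m).
It also fails if it takes over 72 s, if anything falls off the work surface, if the arm or the gripper's body presses on something with over 40 N, if the wrist force passes 120 N, or if a joint passes its speed limit or range.

## Working session

There is one attempt and no reset: what is moved stays moved. The work goes in short steps, Python scripts to look and compute and a tool call to move; the robot and the scene stay as the last step left them, time stands still between calls to the robot, and variables do not carry over. Pictures are saved under pics/ and viewed, and the job is handed in when it is done.

Besides the shell and the picture viewer there is one more tool, called after ">>>" as name(argument=value, ...) on one line, values as JSON. arm_command: Moves the arm, as the interface text tells. Its arguments: {"type":"object","properties":{"steps":{"type":"array","items":{"type":"number"}},"squeeze":{"type":"number"}},"required":["steps"]}

```bash
mkdir -p pics; cat > h.py <<'E'
import numpy as np, cv2
from workcell import bot
def cam(n,f=None):
    s=bot.read_state(); c=bot.read_camera(n)
    if f: cv2.imwrite('pics/'+f,cv2.cvtColor(c['img'],cv2.COLOR_RGB2BGR))
    return s,c
E
python3 - <<'E'
from h import *
import pickle
for n in ['scene','top','wrist']:
    s,c=cam(n,n+'0.png'); pickle.dump((s,c),open(n+'0.pkl','wb'))
    print(n,c['camera_matrix'].tolist(),np.round(c.get('pose',c.get('T_tool_cam')),4).tolist())
print(s)
E
```

```text
scene [[412.86750716458107, 0.0, 276.3883625367187], [0.0, 412.86750716458107, 215.08673249815402], [0.0, 0.0, 1.0]] [[0.0568, 0.5958, -0.8011, 1.575], [0.9983, -0.0427, 0.039, -0.0187], [-0.011, -0.802, -0.5972, 0.8734], [0.0, 0.0, 0.0, 1.0]]
top [[393.7950926867149, 0.0, 280.90857810804005], [0.0, 393.7950926867149, 211.36369690154132], [0.0, 0.0, 1.0]] [[0.0284, -0.9968, 0.0745, 0.4141], [-0.9996, -0.0278, 0.0093, 0.0129], [-0.0072, -0.0747, -0.9972, 1.2608], [0.0, 0.0, 0.0, 1.0]]
wrist [[335.52565192175143, 0.0, 278.4241839991814], [0.0, 335.52565192175143, 210.641593268903], [0.0, 0.0, 1.0]] [[1.0, -0.0006, -0.0003, -0.0002], [0.0007, 0.9578, 0.2875, -0.0729], [0.0001, -0.2875, 0.9578, -0.1287], [0.0, 0.0, 0.0, 1.0]]
{'time': 0.1, 'q': array([ 1.12810316e+00,  2.64723727e-01,  1.60523760e+00,  2.89638788e-05,
        1.27371184e+00, -3.68746630e-02]), 'joint_vel': array([-0.00184747, -0.00177143, -0.00228059,  0.0007627 , -0.00240482,
        0.00057751]), 'joint_torque': array([-1.80449988e-04, -5.16712940e+01, -3.68588018e+01, -5.55506301e-05,
        6.19069469e-03, -3.98096711e-05]), 'tool_pos': array([0.26617582, 0.61961207, 0.24405547]), 'tcp_rot': array([ 2.62265614,  1.72761029, -0.00281519]), 'wrist_force': array([-0.44896888,  0.08417396,  0.11418815]), 'torque': array([-0.02170484, -0.04942478,  0.01357844]), 'width': 0.9965454640552103}
```

View pics/top0.png

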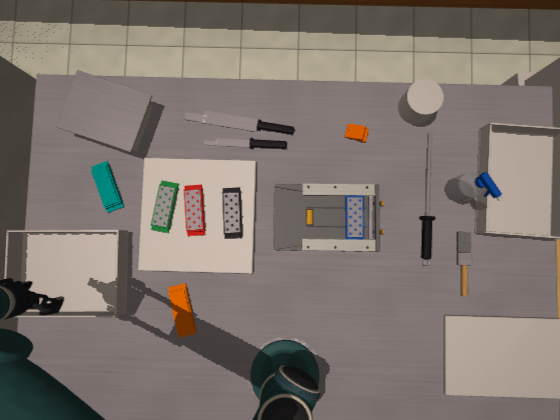

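View pics/scene0.png

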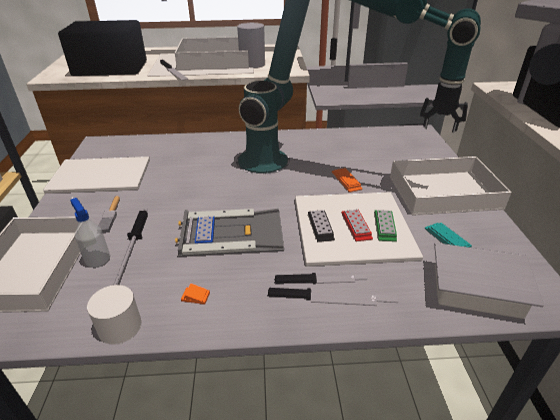

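View pics/wrist0.png

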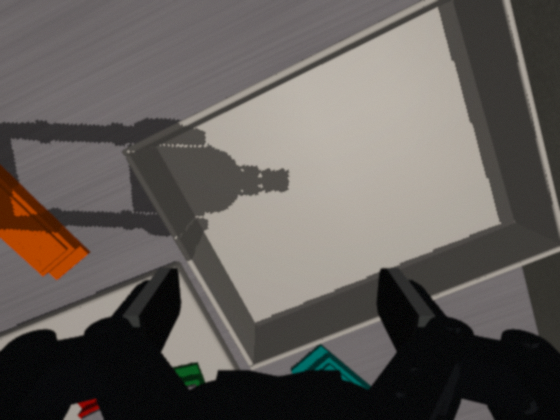

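```bash
python3 - <<'E'
import cv2
t=cv2.imread('pics/top0.png'); s=cv2.imread('pics/scene0.png')
cv2.imwrite('pics/t0c.png',cv2.resize(t[150:280,130:390],None,fx=3,fy=3,interpolation=cv2.INTER_CUBIC))
cv2.imwrite('pics/s0c.png',cv2.resize(s[185:270,170:430],None,fx=3,fy=3,interpolation=cv2.INTER_CUBIC))
E
```

```text
(no output)
```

View pics/t0c.png

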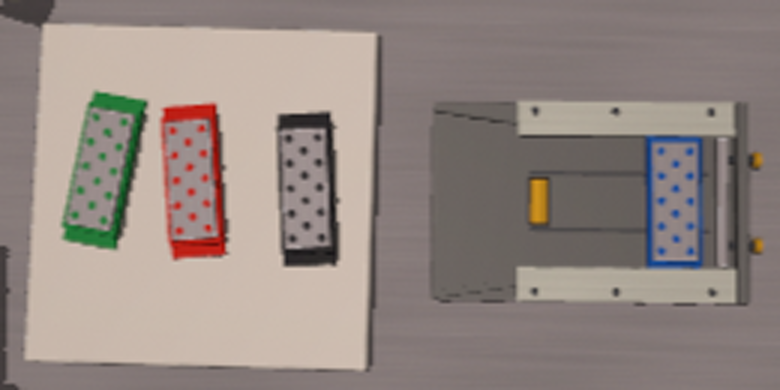

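View pics/s0c.png

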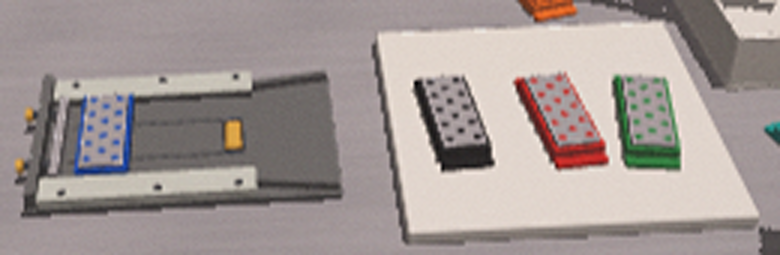

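```bash
cat >> h.py <<'E'
from scipy.spatial.transform import Rotation as R
from scipy.optimize import minimize, least_squares
def proj(P,K,T):  # T cam->world
    P=np.asarray(P,float); q=(P-T[:3,3])@T[:3,:3]
    return (q[:,:2]/q[:,2:])*[K[0,0],K[1,1]]+[K[0,2],K[1,2]]
def ray(uv,K,T,z):
    d=np.array([(uv[0]-K[0,2])/K[0,0],(uv[1]-K[1,2])/K[1,1],1.]); d=T[:3,:3]@d
    return T[:3,3]+d*(z-T[2,3])/d[2]
def tcp(s):
    T=np.eye(4); T[:3,:3]=R.from_rotvec(s['tcp_rot']).as_matrix(); T[:3,3]=s['tool_pos']; return T
def box(a,b,z0,z1): return np.array([[x,y,z] for x in(-a,a) for y in(-b,b) for z in(z0,z1)])
PL=[box(.08,.028,0,.006),box(.067,.028,0,.016),box(.062,.0235,.016,.021)]
def place(P,p):  # p x,y,z,yaw
    c,s=np.cos(p[3]),np.sin(p[3]); return P@np.array([[c,s,0],[-s,c,0],[0,0,1]])+p[:3]
def sil(p,K,T,shape,S=4):
    m=np.zeros((shape[0]*S,shape[1]*S),np.uint8)
    for b in PL:
        u=proj(place(b,p),K,T); u=(u+.5)*S-.5
        cv2.fillConvexPoly(m,cv2.convexHull(np.round(u*16).astype(np.int32)),255,shift=4)
    return cv2.resize(m,(shape[1],shape[0]),interpolation=cv2.INTER_AREA)/255.
E
cat > f1.py <<'E'
from h import *
import pickle
S=pickle.load(open('scene0.pkl','rb'))[1];Tp=pickle.load(open('top0.pkl','rb'))[1]
def go(name,wtop,wsc,yaw):
    # windows x0,y0,x1,y1
    V=[]
    for c,w in((Tp,wtop),(S,wsc)):
        if w is None: continue
        g=c['img'].astype(float).max(2); im=c['img'].astype(float)
        gg=im.min(2)
        bg=np.percentile(gg[w[1]:w[3],w[0]:w[2]],95)
        m=np.clip((bg-8-gg)/ (0.15*bg),0,1); V.append((c,w,m))
    u=((wtop[0]+wtop[2])/2,(wtop[1]+wtop[3])/2)
    p0=ray(u,Tp['camera_matrix'],Tp['pose'],.03)
    def cost(p,vs=V):
        e=0
        for c,w,m in vs:
            s=sil(p,c['camera_matrix'],c['pose'],m.shape,4)
            e+=np.abs(s-m)[w[1]:w[3],w[0]:w[2]].sum()
        return e
    for tag,vs in(('both',V),('top',V[:1]),('scene',V[1:])):
        x0=np.array([p0[0],p0[1],.02,yaw])
        if tag=='both': f=lambda q:cost(q,vs); ini=x0
        else: f=lambda q:cost([q[0],q[1],.02,q[2]],vs); ini=x0[[0,1,3]]
        d=np.diag([.01,.01,.01,.15] if len(ini)==4 else [.01,.01,.15])
        r=minimize(f,ini,method='Nelder-Mead',options=dict(initial_simplex=np.vstack([ini]+[ini+k for k in d]),xatol=1e-4,fatol=.01,maxiter=400))
        print(name,tag,np.round(r.x,4),round(r.fun,1))
go('red',(182,180,212,240),(340,203,376,243),0.07)
go('green',(148,177,181,236),(372,203,400,244),-.1)
go('black',(216,182,246,242),(302,203,338,244),0.05)
E
python3 f1.py
```

```text
red both [0.5048 0.2984 0.0189 0.1167] 205.2
red top [0.5039 0.2975 0.1044] 128.4
red scene [0.5077 0.2984 0.1102] 70.2
green both [ 0.5128  0.3917  0.0184 -0.1551] 174.7
green top [ 0.5124  0.3917 -0.1494] 106.1
green scene [ 0.5159  0.392  -0.1515] 58.5
black both [0.4988 0.1791 0.018  0.0883] 177.3
black top [0.4984 0.1787 0.0737] 121.8
black scene [0.5016 0.1786 0.0881] 49.6
```

```bash
cat >> h.py <<'E'
def delta(p,yaw,flip=None):
    """yaw: plate yaw (plate y = jaw axis). prints shift in tool units (30mm) and turn (6deg)"""
    s=bot.read_state(); T=tcp(s)
    best=None
    for sg in(1,-1):
        x=sg*np.array([-np.sin(yaw),np.cos(yaw),0]); z=np.array([0,0,-1.]); y=np.cross(z,x)
        Rt=np.column_stack([x,y,z]); rv=R.from_matrix(T[:3,:3].T@Rt).as_rotvec()
        if best is None or np.linalg.norm(rv)<np.linalg.norm(best[0]): best=(rv,Rt)
    d=np.asarray(p)-T[:3,3]
    print('t',round(s['time'],2),'tcp',np.round(T[:3,3],4),'F',np.round(s['wrist_force'],2),'w',round(s['width'],3))
    print('shift world mm',np.round(d*1e3,1),' in cur tool units',np.round(T[:3,:3].T@d/.03,2),' in target tool units',np.round(best[1].T@d/.03,2))
    print('turn units',np.round(best[0]/np.radians(6),2)); print('tool x',np.round(T[:3,0],3),'tool y',np.round(T[:3,1],3))
E
python3 - <<'E'
from h import *
delta([.505,.298,.16],.11)
E
```

```text
t 0.15 tcp [0.2662 0.6197 0.2442] F [ 0.11  0.28 -0.71] w 0.997
shift world mm [ 238.8 -321.7  -84.2]  in cur tool units [-6.71 11.55  2.82]  in target tool units [-11.53   6.73   2.81]
turn units [-0.    0.02 -4.93]
tool x [ 0.395  0.919 -0.002] tool y [ 0.919 -0.395 -0.   ]
```

>>> arm_command(steps=[0,0,0,0,0,-0.98,1,0,0,0,0,0,-0.98,1,0,0,0,0,0,-0.98,1,0,0,0,0,0,-0.98,1,0,0,0,0,0,-0.98,1,-1,0.5,0,0,0,0,1,-1,0.5,0,0,0,0,1,-1,0.5,0,0,0,0,1,-1,0.5,0,0,0,0,1,-1,0.5,0,0,0,0,1])

```text
time: 1.4
tool_pos: [0.3574, 0.4779, 0.2449]
tcp_rot: [2.099, 2.337, -0.001]
wrist_force: [0.2, -0.9, 0.6]
width: 1.003
```

>>> arm_command(steps=[-1,0.5,0,0,0,0,1,-1,0.5,0,0,0,0,1,-1,0.5,0,0,0,0,1,-1,0.5,0,0,0,0,1,-1,0.4,0,0,0,0,1,-1,0.4,0,0,0,0,1,0,0,0,0,0,0,1])

```text
time: 2.28
tool_pos: [0.4605, 0.3074, 0.245]
tcp_rot: [2.102, 2.334, -0.001]
wrist_force: [-0.1, 0.1, 0.1]
width: 1.0
```

```bash
python3 - <<'E'
from h import *
import pickle
s,c=cam('wrist','w1.png'); pickle.dump((s,c),open('w1.pkl','wb'))
delta([.505,.298,.16],.11)
E
```

```text
t 2.33 tcp [0.46   0.3084 0.245 ] F [0.03 0.72 0.06] w 1.0
shift world mm [ 45.  -10.4 -85. ]  in cur tool units [-0.5   1.46  2.83]  in target tool units [-0.51  1.45  2.83]
turn units [-0.01 -0.   -0.05]
tool x [-0.105  0.994  0.   ] tool y [ 0.994  0.105 -0.001]
```

View pics/w1.png

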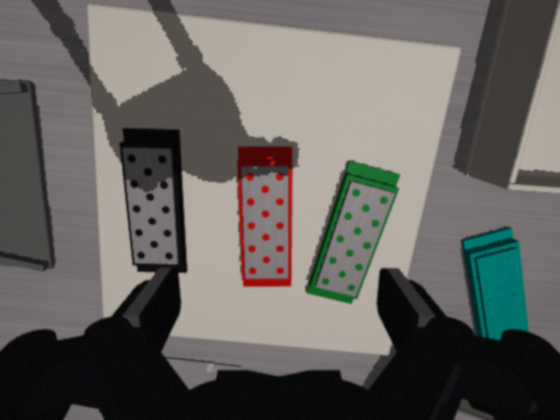

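```bash
cat > f2.py <<'E'
from h import *
import pickle,sys
def colmask(img,name):
    h=cv2.cvtColor(img,cv2.COLOR_RGB2HSV).astype(int); H,Sa,V=h[...,0],h[...,1],h[...,2]
    if name=='red': m=((H<7)|(H>174))&(Sa>150)&(V>50)
    if name=='green': m=(H>50)&(H<78)&(Sa>110)&(V>30)
    if name=='blue': m=(H>100)&(H<125)&(Sa>120)&(V>40)
    m=cv2.morphologyEx(m.astype(np.uint8),cv2.MORPH_CLOSE,np.ones((9,9)))
    n,l,st,_=cv2.connectedComponentsWithStats(m)
    k=1+np.argmax(st[1:,4]); 
    cs,_=cv2.findContours((l==k).astype(np.uint8),cv2.RETR_EXTERNAL,cv2.CHAIN_APPROX_NONE)
    o=np.zeros(m.shape,np.uint8); cv2.drawContours(o,cs,-1,1,-1); return o.astype(float),st[k]
def fit(name,views,p0,fz=None):
    V=[]
    for img,K,T in views:
        m,st=colmask(img,name); V.append((m,st,K,T))
    def cost(q):
        p=[q[0],q[1],fz,q[2]] if fz is not None else q
        e=0
        for m,st,K,T in V:
            x,y,w,h,_=st; a=slice(max(y-8,0),y+h+8); b=slice(max(x-8,0),x+w+8)
            e+=np.abs(sil(p,K,T,m.shape,3)-m)[a,b].sum()
        return e
    ini=np.array(p0) if fz is None else np.array(p0)[[0,1,3]]
    d=np.diag([.008,.008,.008,.08] if fz is None else [.008,.008,.08])
    r=minimize(cost,ini,method='Nelder-Mead',options=dict(initial_simplex=np.vstack([ini]+[ini+k for k in d]),xatol=5e-5,fatol=.01,maxiter=400))
    print(name,np.round(r.x,4),'res',round(r.fun,1),[int(v[1][4]) for v in V]); return r.x
def wv(f):
    s,c=pickle.load(open(f,'rb')); return (c['img'],c['camera_matrix'],tcp(s)@c['T_tool_cam'])
def fv(f):
    s,c=pickle.load(open(f,'rb')); return (c['img'],c['camera_matrix'],c['pose'])
E
python3 - <<'E'
from f2 import *
for n,p in(('red',[.505,.298,.02,.11]),('green',[.513,.3917,.02,-.15])):
    w=wv('w1.pkl');t=fv('top0.pkl');s=fv('scene0.pkl')
    fit(n,[w],p); fit(n,[w],p,.02); fit(n,[t],p,.02); fit(n,[w,t],p); fit(n,[w,t,s],p)
E
```

```text
red [0.506  0.2972 0.0143 0.1056] res 92.4 [3087]
red [0.5051 0.2974 0.1113] res 223.2 [3087]
red [0.504  0.2976 0.1105] res 156.5 [818]
red [0.5057 0.2971 0.0154 0.1037] res 247.1 [3087, 818]
red [0.5058 0.2972 0.0154 0.1055] res 426.1 [3087, 818, 439]
green [ 0.5159  0.3949  0.0114 -0.157 ] res 4316.4 [3048]
green [ 0.5138  0.3925 -0.1639] res 4532.0 [3048]
green [ 0.5129  0.3924 -0.1769] res 200.8 [788]
green [ 0.5159  0.3947  0.0113 -0.1629] res 4519.5 [3048, 788]
green [ 0.5159  0.3949  0.0119 -0.1626] res 4718.7 [3048, 788, 400]
```

>>> arm_command(steps=[-0.27,0.74,0.9,0,0,0,0.9,-0.26,0.73,0.9,0,0,-0.05,0.9,0,0,1,0,0,0,0.9,0,0,1,0,0,0,0.9,0,0,1,0,0,0,0.9,0,0,1,0,0,0,0.9,0,0,0.5,0,0,0,0.9,0,0,0,0,0,0,0.9])

```text
time: 3.32
tool_pos: [0.5042, 0.2982, 0.055]
tcp_rot: [-2.091, -2.343, 0.004]
wrist_force: [0.0, -0.0, 0.9]
width: 0.898
```

```bash
python3 - <<'E'
from h import *
import pickle
s,c=cam('wrist','w2.png'); s,c=cam('scene','s2.png')
i=cv2.imread('pics/s2.png')[180:260,300:430]; cv2.imwrite('pics/s2c.png',cv2.resize(i,None,fx=6,fy=6,interpolation=cv2.INTER_CUBIC))
delta([.5055,.2973,.038],.107)
E
```

```text
t 3.42 tcp [0.506  0.2988 0.0572] F [-0.75 -0.13  0.2 ] w 0.898
shift world mm [ -0.5  -1.5 -19.2]  in cur tool units [-0.05 -0.02  0.64]  in target tool units [-0.05 -0.02  0.64]
turn units [ 0.01 -0.01  0.06]
tool x [-0.113  0.994  0.001] tool y [0.994 0.113 0.001]
```

View pics/w2.png

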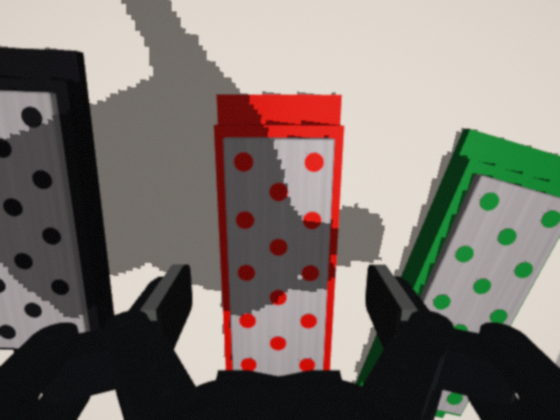

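View pics/s2c.png

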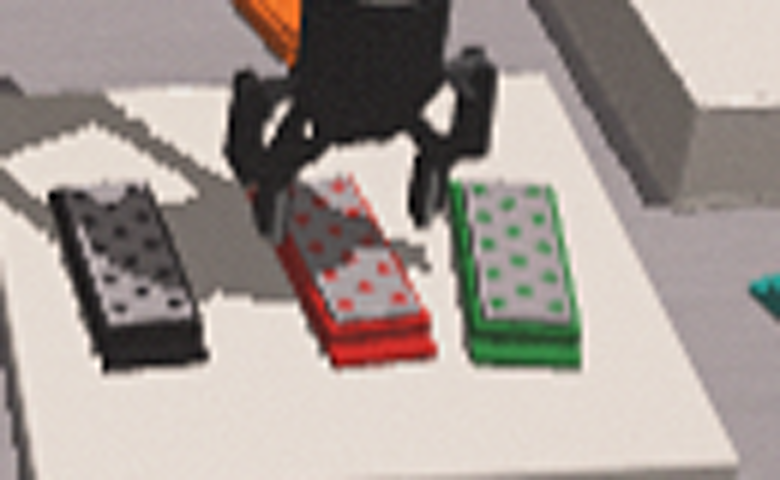

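>>> arm_command(steps=[-0.04,0,0,0,0,0,0.83,0,0,0.3,0,0,0,0.83,0,0,0.3,0,0,0,0.83,0,0,0,0,0,0,0.83])

```text
time: 3.92
tool_pos: [0.5045, 0.2962, 0.0369]
tcp_rot: [-2.093, -2.342, 0.004]
wrist_force: [-0.7, 0.1, 0.0]
width: 0.829
```

```bash
python3 - <<'E'
from h import *
s,c=cam('scene','s3.png')
i=cv2.imread('pics/s3.png')[180:260,300:430]; cv2.imwrite('pics/s3c.png',cv2.resize(i,None,fx=6,fy=6,interpolation=cv2.INTER_CUBIC))
delta([.5055,.2973,.038],.107)
E
```

```text
t 3.98 tcp [0.5049 0.2964 0.0374] F [-0.13  0.67 -0.63] w 0.832
shift world mm [0.6 0.9 0.6]  in cur tool units [ 0.03  0.02 -0.02]  in target tool units [ 0.03  0.02 -0.02]
turn units [-0.02  0.01  0.05]
tool x [-0.112  0.994 -0.001] tool y [ 0.994  0.112 -0.002]
```

View pics/s3c.png

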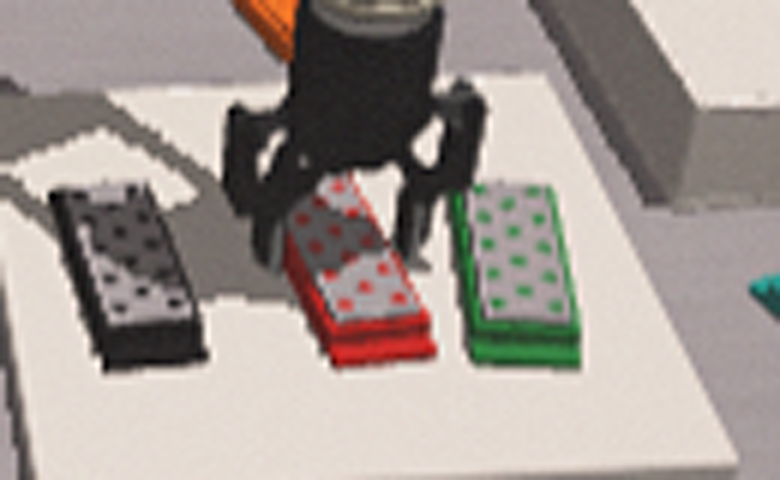

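>>> arm_command(steps=[0,0,0,0,0,0,0.5,0,0,0,0,0,0,0.5,0,0,0,0,0,0,0.5,0,0,0,0,0,0,0.5], squeeze=40)

```text
time: 4.47
tool_pos: [0.5059, 0.2971, 0.0387]
tcp_rot: [2.093, 2.343, 0.001]
wrist_force: [-0.2, 0.8, 1.2]
width: 0.644
```

>>> arm_command(steps=[0,0,-0.3,0,0,0,0.5,0,0,-0.7,0,0,0,0.5,0,0,-1,0,0,0,0.5,0,0,-1,0,0,0,0.5,0,0,-1,0,0,0,0.5,0,0,0,0,0,0,0.5])

```text
time: 5.22
tool_pos: [0.5072, 0.2976, 0.161]
tcp_rot: [2.092, 2.341, 0.008]
wrist_force: [0.4, -0.0, -3.2]
width: 0.642
```

```bash
python3 - <<'E'
from h import *
import pickle
s,c=cam('wrist','w4.png'); print(s['wrist_force'],s['torque'],s['width'])
Tp=pickle.load(open('top0.pkl','rb'))[1];K,T=Tp['camera_matrix'],Tp['pose']
f=lambda u,v,z:np.round(ray((130+u/3-.33,150+v/3-.33),K,T,z),4)
for u,v,z in[(517,135,.024),(517,268,.024),(735,137,.024),(735,268,.024),(433,102,.012),(432,302,.012),(539,202,.0145),(748,102,.012),(748,303,.012)]: print(u,v,f(u,v,z))
print((f(517,135,.024)+f(517,268,.024))/2)
delta([.49,-.1,.1],0)
E
```

```text
[ 0.44028018 -0.04579626 -3.20505399] [-0.01868748 -0.0626891  -0.00621288] 0.6416850776321827
517 135 [ 0.5613 -0.0406  0.024 ]
517 268 [ 0.4216 -0.044   0.024 ]
735 137 [ 0.5655 -0.2696  0.024 ]
735 268 [ 0.4281 -0.2711  0.024 ]
433 102 [0.5956 0.0492 0.012 ]
432 302 [0.3835 0.044  0.012 ]
539 202 [ 0.4919 -0.0659  0.0145]
748 102 [ 0.6048 -0.2858  0.012 ]
748 303 [ 0.3919 -0.2879  0.012 ]
[ 0.49145 -0.0423   0.024  ]
t 5.28 tcp [0.5059 0.297  0.1589] F [-0.79 -0.72 -3.37] w 0.64
shift world mm [ -15.9 -397.   -58.9]  in cur tool units [-13.09  -2.02   1.95]  in target tool units [-13.23  -0.53   1.96]
turn units [ 0.02 -0.01  1.08]
tool x [-0.112  0.994  0.001] tool y [0.994 0.112 0.002]
```

View pics/w4.png

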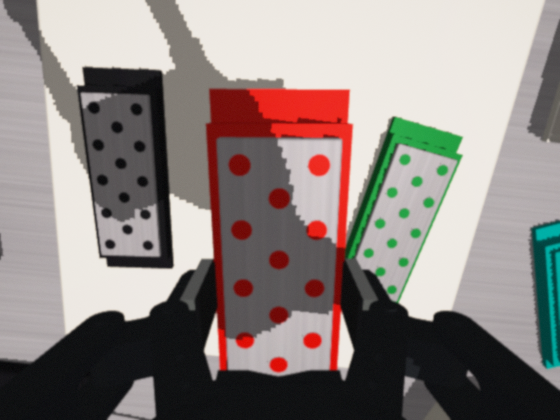

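>>> arm_command(steps=[0,0,-0.5,0,0,0.83,0.5,-0.72,-0.1,-0.2,0,0,0,0.5,-1,-0.1,-0.2,0,0,0,0.5,-1,-0.1,-0.2,0,0,0,0.5,-1,-0.1,-0.2,0,0,0,0.5,-1,-0.1,0,0,0,0,0.5,-1,-0.1,0,0,0,0,0.5,-1,-0.1,0,0,0,0,0.5,-0.5,0,0,0,0,0,0.5,0,0,0,0,0,0,0.5])

```text
time: 6.52
tool_pos: [0.4895, 0.0787, 0.1964]
tcp_rot: [-2.194, -2.247, 0.002]
wrist_force: [-0.6, 0.7, -3.5]
width: 0.638
```

```bash
python3 - <<'E'
from h import *
import pickle
s,c=cam('wrist','w5.png'); pickle.dump((s,c),open('w5.pkl','wb'))
s,c=cam('top','t5.png'); pickle.dump((s,c),open('t5.pkl','wb'))
delta([.49,.0095,.1],0.025)
E
```

```text
t 6.62 tcp [0.49   0.08   0.1969] F [ 0.42  0.24 -4.23] w 0.636
shift world mm [  0.  -70.5 -96.9]  in cur tool units [-2.35 -0.06  3.23]  in target tool units [-2.35 -0.06  3.23]
turn units [-0.01 -0.01  0.  ]
tool x [-0.025  1.     0.001] tool y [ 1.     0.025 -0.001]
```

View pics/w5.png

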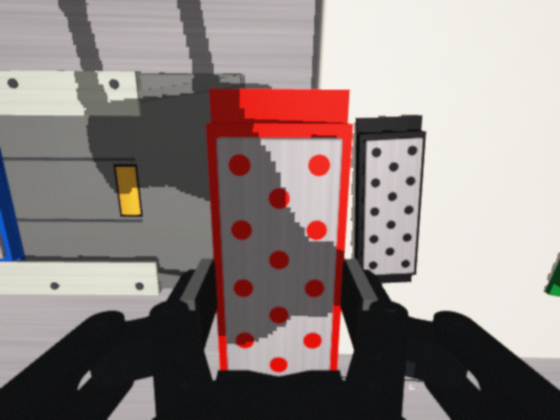

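```bash
python3 - <<'E'
from h import *
i=cv2.imread('pics/w5.png')[55:305,0:250]; cv2.imwrite('pics/w5c.png',cv2.resize(i,(750,750)[:2],interpolation=cv2.INTER_CUBIC)[:600]);cv2.imwrite('pics/w5d.png',cv2.resize(i,(750,750)[:2],interpolation=cv2.INTER_CUBIC)[450:])
E
```

```text
(no output)
```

View pics/w5c.png

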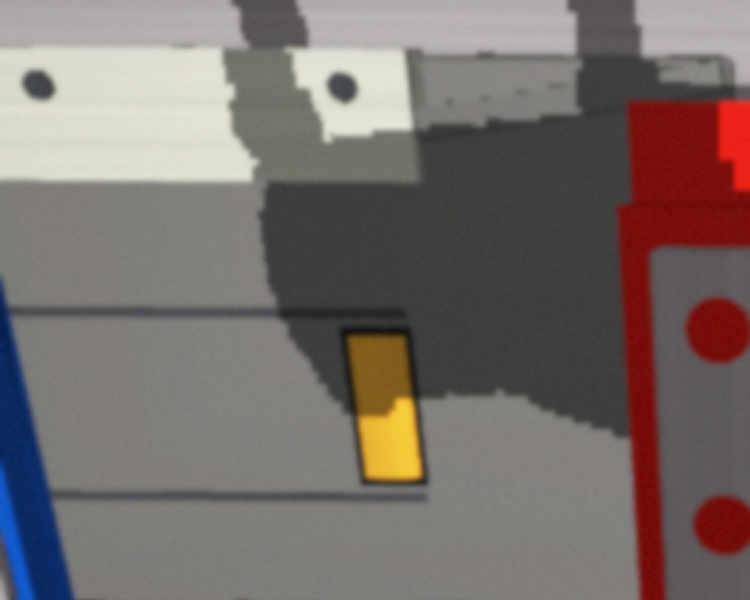

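View pics/w5d.png

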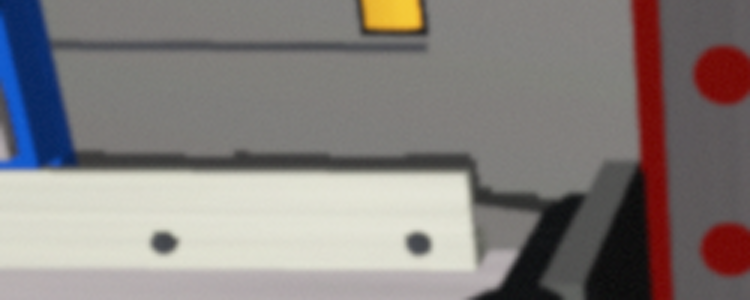

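```bash
python3 - <<'E'
from h import *
import pickle
s,c=pickle.load(open('w5.pkl','rb'));K=c['camera_matrix'];T=tcp(s)@c['T_tool_cam']
f=lambda u,v,z:np.round(ray((u/3-.33,55+v/3-.33),K,T,z),4)
for u,v,z in[(423,182,.024),(470,622,.024),(3,181,.024),(3,620,.024),(344,331,.0145),(408,330,.0145),(362,482,.0145),(427,482,.0145),(12,310,.012),(404,313,.012),(60,495,.012),(426,497,.012)]: print(u,v,f(u,v,z))
# red held pose
m=0
from f2 import fit,wv
print('tcp',s['tool_pos'])
fit('red',[wv('w5.pkl')],[.49,.08,.18,.025])
E
```

```text
423 182 [ 0.4235 -0.0422  0.024 ]
470 622 [ 0.562  -0.0399  0.024 ]
3 181 [ 0.426  -0.1631  0.024 ]
3 620 [ 0.5649 -0.1926  0.024 ]
344 331 [ 0.4688 -0.0746  0.0145]
408 330 [ 0.468  -0.0547  0.0145]
362 482 [ 0.5178 -0.0745  0.0145]
427 482 [ 0.5173 -0.0535  0.0145]
12 310 [ 0.465  -0.1781  0.012 ]
404 313 [ 0.4631 -0.0565  0.012 ]
60 495 [ 0.5254 -0.1751  0.012 ]
426 497 [ 0.5233 -0.0553  0.012 ]
tcp [0.48947571 0.07871951 0.19639006]
red [0.4884 0.0784 0.1764 0.0211] res 27988.3 [10491]
```

```bash
python3 - <<'E'
from h import *
import pickle
s,c=pickle.load(open('w5.pkl','rb'));K=c['camera_matrix'];T=c['T_tool_cam']
for f in['pics/w5.png']:
    i=cv2.imread(f)[80:150,195:365]; cv2.imwrite('pics/w5e.png',cv2.resize(i,None,fx=4,fy=4,interpolation=cv2.INTER_CUBIC))
g=lambda u,v,z:np.round(ray((u,v),K,T,z)*1e3,1)
print(g(209,89.5,.0127),g(349,89.5,.0127)); 
print(g(206.5,123,.0027),g(352,123,.0027)); print(g(217,136,-.0023),g(342,136,-.0023))
E
```

```text
[-27.8 -80.8  12.7] [ 27.8 -80.7  12.7]
[-27.5 -68.3   2.7] [ 27.6 -68.2   2.7]
[-22.9 -63.8  -2.3] [ 23.2 -63.8  -2.3]
```

View pics/w5e.png

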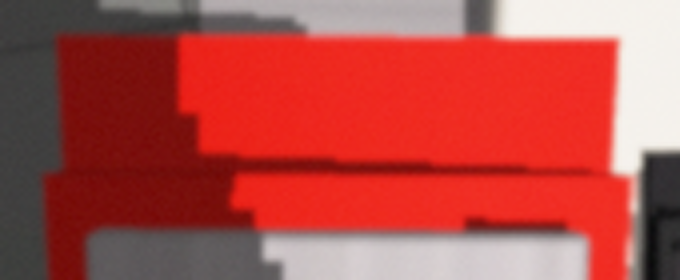

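>>> arm_command(steps=[-0.6,0.02,0.5,0,0,0.05,0.5,-0.9,0.02,1,0,0,0,0.5,-0.9,0.01,1,0,0,0,0.5,0,0,1,0,0,0,0.5,0,0,0.7,0,0,0,0.5,0,0,0.37,0,0,0,0.5,0,0,0,0,0,0,0.5,0,0,0,0,0,0,0.5])

```text
time: 7.62
tool_pos: [0.4941, 0.0079, 0.061]
tcp_rot: [2.197, 2.244, 0.002]
wrist_force: [0.0, -0.4, -2.7]
width: 0.636
```

```bash
python3 - <<'E'
from h import *
import pickle
s,c=cam('wrist','w6.png'); pickle.dump((s,c),open('w6.pkl','wb'))
s,c=cam('top','t6.png'); pickle.dump((s,c),open('t6.pkl','wb'))
i=cv2.imread('pics/t6.png')[150:280,210:390]; cv2.imwrite('pics/t6c.png',cv2.resize(i,None,fx=4,fy=4,interpolation=cv2.INTER_CUBIC))
delta([.4929,.008,.030],0.02)
E
```

```text
t 7.72 tcp [0.4943 0.0079 0.0613] F [ 0.81 -0.09 -3.62] w 0.638
shift world mm [ -1.4   0.1 -31.3]  in cur tool units [ 0.   -0.05  1.04]  in target tool units [ 0.   -0.05  1.04]
turn units [0.02 0.   0.01]
tool x [-0.021  1.    -0.   ] tool y [1.    0.021 0.002]
```

View pics/w6.png

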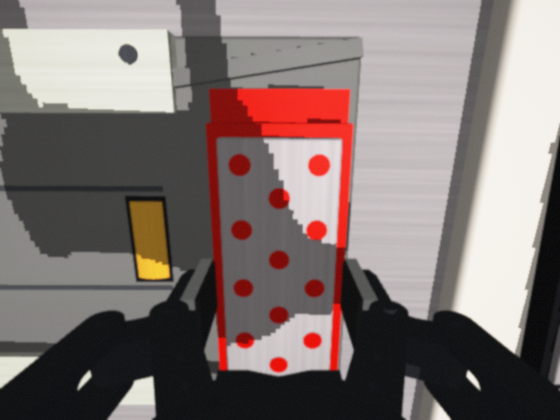

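View pics/t6c.png

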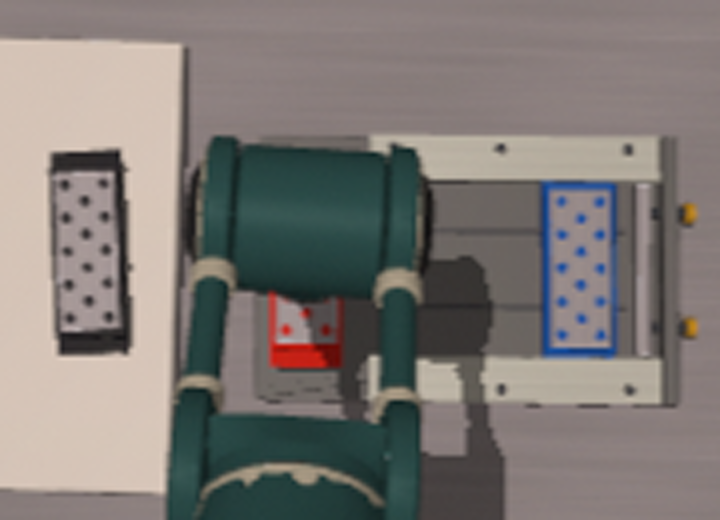

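```bash
python3 - <<'E'
from h import *
i=cv2.imread('pics/w6.png'); cv2.imwrite('pics/w6c.png',cv2.resize(i[20:300,0:220],None,fx=2.6,fy=2.1,interpolation=cv2.INTER_CUBIC)); cv2.imwrite('pics/w6d.png',cv2.resize(i[300:420,0:260],None,fx=3,fy=3,interpolation=cv2.INTER_CUBIC))
E
```

```text
(no output)
```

View pics/w6c.png

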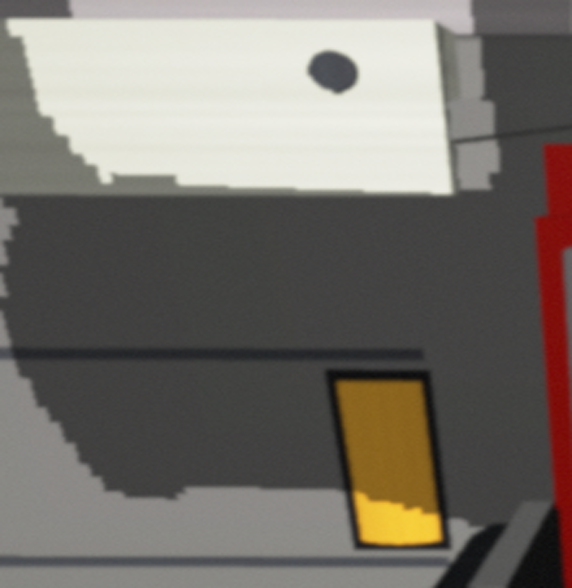

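View pics/w6d.png

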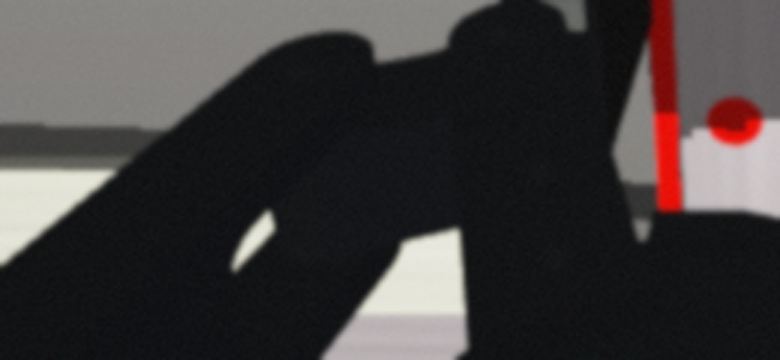

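```bash
python3 - <<'E'
from h import *
import pickle
s,c=pickle.load(open('w6.pkl','rb'));K=c['camera_matrix'];T=tcp(s)@c['T_tool_cam']; print(s['tool_pos'])
f=lambda u,v,z:np.round(ray((u/2.6-.3,20+v/2.1-.3),K,T,z),4)
for u,v,z in[(453,194,.024),(5,194,.024),(39,(355.7-20)*2.1,.024),(327,371,.0145),(429,371,.0145),(356,547,.0145),(448,547,.0145),(2,354,.012),(420,354,.012),(2,561,.012),(440,562,.012)]: print(u,v,f(u,v,z))
E
```

```text
[0.49407991 0.00788575 0.0609629 ]
453 194 [ 0.4231 -0.0434  0.024 ]
5 194 [ 0.4248 -0.125   0.024 ]
39 704.97 [ 0.5637 -0.1474  0.024 ]
327 371 [ 0.4674 -0.0753  0.0145]
429 371 [ 0.467  -0.0542  0.0145]
356 547 [ 0.5176 -0.0744  0.0145]
448 547 [ 0.5172 -0.0539  0.0145]
2 354 [ 0.4649 -0.1438  0.012 ]
420 354 [ 0.4631 -0.0566  0.012 ]
2 561 [ 0.5251 -0.1569  0.012 ]
440 562 [ 0.5234 -0.0569  0.012 ]
```

>>> arm_command(steps=[0,-0.05,0.5,0,0,0,0.5,0,0,0.3,0,0,0,0.5,0,0,0.12,0,0,0,0.5,0,0,0.05,0,0,0,0.5,0,0,0,0,0,0,0.5])

```text
time: 8.35
tool_pos: [0.4919, 0.0078, 0.0311]
tcp_rot: [2.198, 2.244, 0.0]
wrist_force: [0.9, 0.2, -2.6]
width: 0.637
```

>>> arm_command(steps=[0,0,0.03,0,0,0,0.5,0,0,0.02,0,0,0,0.5,0,0,0,0,0,0,0.5])

```text
time: 8.72
tool_pos: [0.4922, 0.0078, 0.0306]
tcp_rot: [2.198, 2.244, 0.001]
wrist_force: [-2.7, 0.4, 5.4]
width: 0.64
```

```bash
python3 - <<'E'
from h import *
delta([.4927,.008,.030],0.02)
s,c=cam('scene','s7.png')
i=cv2.imread('pics/s7.png')[180:270,170:300]; cv2.imwrite('pics/s7c.png',cv2.resize(i,None,fx=6,fy=6,interpolation=cv2.INTER_CUBIC))
E
```

```text
t 8.72 tcp [0.4922 0.0078 0.0306] F [-2.7   0.38  5.44] w 0.64
shift world mm [ 0.5  0.2 -0.6]  in cur tool units [0.01 0.02 0.02]  in target tool units [0.01 0.02 0.02]
turn units [0.01 0.   0.  ]
tool x [-0.02  1.   -0.  ] tool y [1.    0.02  0.001]
```

View pics/s7c.png

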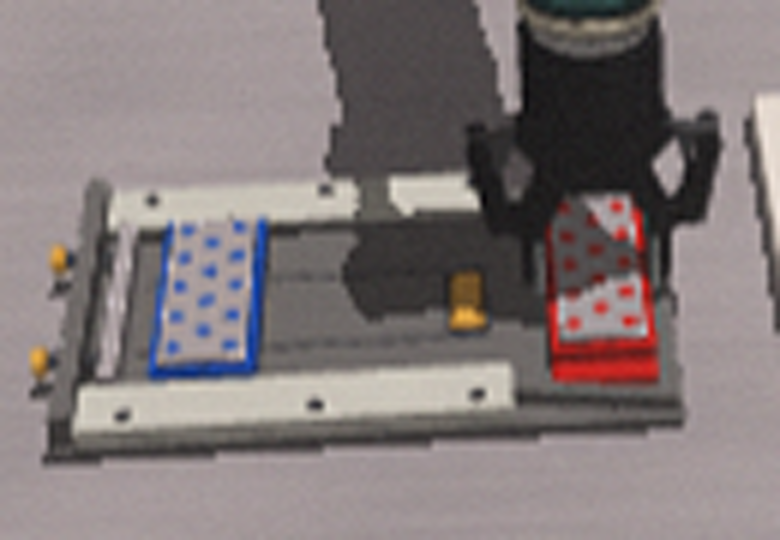

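>>> arm_command(steps=[-0.1,0,-0.02,0,0,0,0.5,-0.2,0.01,0,0,0,0,0.5,-0.2,0,0,0,0,0,0.5,-0.2,0,0,0,0,0,0.5,-0.15,0,0,0,0,0,0.5,-0.1,0,0,0,0,0,0.5,0,0,0,0,0,0,0.5])

```text
time: 9.65
tool_pos: [0.4932, -0.0212, 0.0307]
tcp_rot: [2.198, 2.243, 0.001]
wrist_force: [0.0, 1.0, 5.8]
width: 0.641
```

```bash
python3 - <<'E'
from h import *
delta([.4927,.008,.030],0.02)
s,c=cam('wrist','w8.png')
s,c=cam('scene','s8.png')
i=cv2.imread('pics/s8.png')[180:270,170:300]; cv2.imwrite('pics/s8c.png',cv2.resize(i,None,fx=6,fy=6,interpolation=cv2.INTER_CUBIC))
E
```

```text
t 9.65 tcp [ 0.4932 -0.0212  0.0307] F [0.04 0.95 5.75] w 0.641
shift world mm [-0.5 29.2 -0.7]  in cur tool units [0.97 0.   0.02]  in target tool units [0.97 0.   0.02]
turn units [0.01 0.   0.  ]
tool x [-0.02  1.   -0.  ] tool y [1.    0.02  0.001]
```

View pics/w8.png

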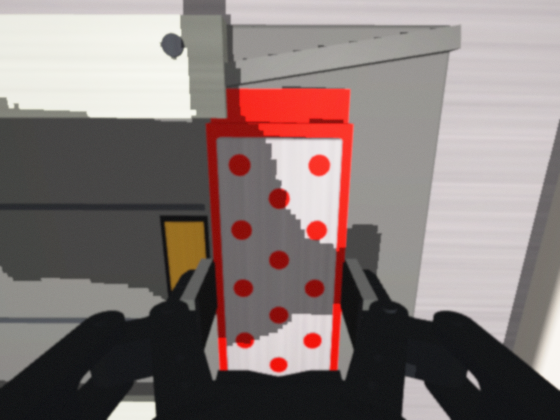

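View pics/s8c.png

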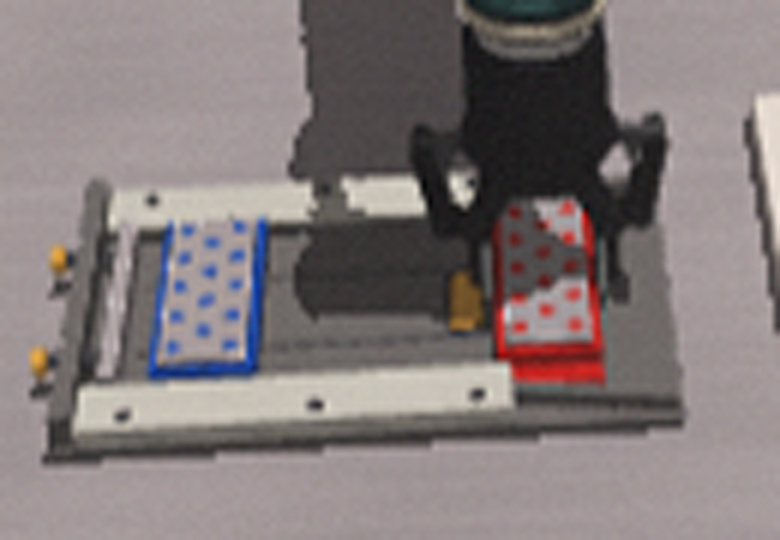

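>>> arm_command(steps=[-0.1,0,-0.03,0,0,0,0.5,-0.2,0,0,0,0,0,0.5,-0.2,0,0,0,0,0,0.5,-0.2,0,0,0,0,0,0.5,-0.2,0,0,0,0,0,0.5,-0.2,0,0,0,0,0,0.5])

```text
time: 10.5
tool_pos: [0.4932, -0.0542, 0.031]
tcp_rot: [-2.199, -2.244, 0.0]
wrist_force: [2.7, 2.3, 0.8]
width: 0.64
```

>>> arm_command(steps=[-0.2,0,0,0,0,0,0.5,-0.2,0,0,0,0,0,0.5,-0.2,0,0,0,0,0,0.5,-0.2,0,0,0,0,0,0.5,-0.2,0,0,0,0,0,0.5,-0.1,0,0,0,0,0,0.5])

```text
time: 11.25
tool_pos: [0.4936, -0.0871, 0.0309]
tcp_rot: [-2.199, -2.243, 0.001]
wrist_force: [-0.1, 1.0, -0.4]
width: 0.637
```

>>> arm_command(steps=[-0.2,0,0,0,0,0,0.5,-0.2,0,0,0,0,0,0.5,-0.2,0,0,0,0,0,0.5,-0.2,0,0,0,0,0,0.5,-0.1,0,0,0,0,0,0.5,0,0,0,0,0,0,0.5])

```text
time: 12.0
tool_pos: [0.4942, -0.1139, 0.0309]
tcp_rot: [-2.199, -2.243, 0.0]
wrist_force: [0.3, 1.0, -4.3]
width: 0.639
```

```bash
python3 - <<'E'
from h import *
delta([.4927,.008,.030],0.02)
s,c=cam('wrist','w9.png')
E
```

```text
t 12.0 tcp [ 0.4942 -0.1139  0.0309] F [ 0.28  0.99 -4.33] w 0.639
shift world mm [ -1.5 121.9  -0.9]  in cur tool units [4.06 0.03 0.03]  in target tool units [4.06 0.03 0.03]
turn units [-0. -0. -0.]
tool x [-0.02  1.    0.  ] tool y [ 1.    0.02 -0.  ]
```

View pics/w9.png

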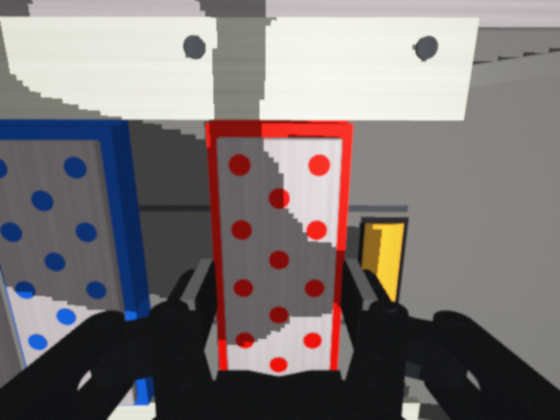

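>>> arm_command(steps=[0,0,0.01,0,0,0,0.65,0,0,0,0,0,0,0.73,0,0,0,0,0,0,0.73,0,0,-0.3,0,0,0,0.73,0,0,-0.9,0,0,0,0.73,0.5,0,0,0,0,0,0.4,0.6,0,0,0,0,0,0,0.56,-0.03,0,0,0,0,0,0,0,0,0,0,0,0,0,0,0,0,0,0,0])

```text
time: 13.3
tool_pos: [0.4923, -0.0636, 0.0663]
tcp_rot: [-2.197, -2.245, 0.001]
wrist_force: [-1.1, -0.1, -0.1]
width: 0.0
```

```bash
python3 - <<'E'
from h import *
delta([.4927,.008,.030],0.02)
s,c=cam('wrist','w10.png')
E
```

```text
t 13.3 tcp [ 0.4923 -0.0636  0.0663] F [-1.14 -0.05 -0.07] w 0.0
shift world mm [  0.4  71.6 -36.3]  in cur tool units [2.38 0.07 1.21]  in target tool units [2.38 0.06 1.21]
turn units [-0.01  0.    0.01]
tool x [-0.022  1.    -0.   ] tool y [ 1.     0.022 -0.001]
```

View pics/w10.png

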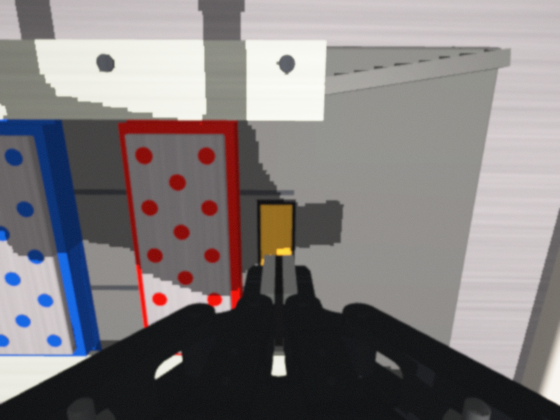

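>>> arm_command(steps=[0.06,0.02,0.2,0,0,0,0,0,0,0.6,0,0,0,0,0,0,0.25,0,0,0,0,0,0,0.06,0,0,0,0,0,0,0,0,0,0,0])

```text
time: 13.98
tool_pos: [0.4933, -0.0623, 0.0336]
tcp_rot: [2.199, 2.244, 0.0]
wrist_force: [-0.4, 0.5, 0.5]
width: -0.0
```

```bash
python3 - <<'E'
from h import *
delta([.4945,-.104,.033],0.02)
s,c=cam('scene','s10.png')
i=cv2.imread('pics/s10.png')[180:270,170:300]; cv2.imwrite('pics/s10c.png',cv2.resize(i,None,fx=6,fy=6,interpolation=cv2.INTER_CUBIC))
E
```

```text
t 13.97 tcp [ 0.4933 -0.0623  0.0336] F [-0.43  0.54  0.48] w -0.0
shift world mm [  1.2 -41.7  -0.6]  in cur tool units [-1.39  0.01  0.02]  in target tool units [-1.39  0.01  0.02]
turn units [0. 0. 0.]
tool x [-0.02  1.   -0.  ] tool y [1.   0.02 0.  ]
```

View pics/s10c.png

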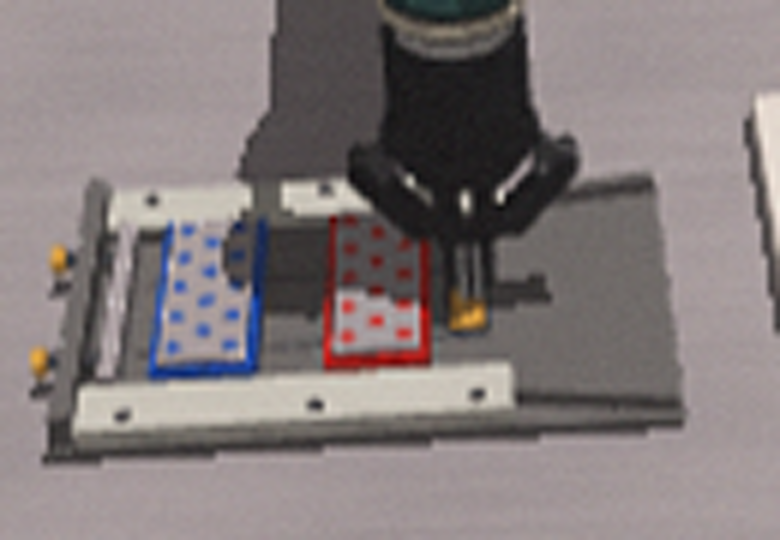

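>>> arm_command(steps=[-0.1,0,0,0,0,0,0,-0.1,0,0,0,0,0,0,-0.1,0,0,0,0,0,0,-0.1,0,0,0,0,0,0,-0.1,0,0,0,0,0,0,-0.1,0,0,0,0,0,0,-0.1,0,0,0,0,0,0,-0.1,0,0,0,0,0,0,-0.1,0,0,0,0,0,0,-0.1,0,0,0,0,0,0])

```text
time: 15.28
tool_pos: [0.4937, -0.0922, 0.0335]
tcp_rot: [-2.199, -2.244, -0.0]
wrist_force: [1.3, 1.1, 1.0]
width: 0.002
```

>>> arm_command(steps=[-0.1,0,0,0,0,0,0,-0.1,0,0,0,0,0,0,-0.1,0,0,0,0,0,0,-0.1,0,0,0,0,0,0,-0.1,0,0,0,0,0,0,-0.1,0,0,0,0,0,0])

```text
time: 16.02
tool_pos: [0.4941, -0.1103, 0.0335]
tcp_rot: [-2.199, -2.244, -0.0]
wrist_force: [-0.7, 3.8, 1.7]
width: 0.002
```

```bash
python3 - <<'E'
from h import *
delta([.4945,-.1165,.033],0.02)
E
```

```text
t 16.02 tcp [ 0.4941 -0.1103  0.0335] F [-0.73  3.78  1.65] w 0.002
shift world mm [ 0.4 -6.2 -0.5]  in cur tool units [-0.21  0.01  0.02]  in target tool units [-0.21  0.01  0.02]
turn units [-0. -0.  0.]
tool x [-0.02  1.    0.  ] tool y [ 1.    0.02 -0.  ]
```

>>> arm_command(steps=[-0.04,0,0,0,0,0,0,-0.04,0,0,0,0,0,0,-0.03,0,0,0,0,0,0])

```text
time: 16.4
tool_pos: [0.4941, -0.1133, 0.0334]
tcp_rot: [-2.198, -2.244, -0.0]
wrist_force: [-0.3, 3.3, 2.8]
width: -0.003
```

>>> arm_command(steps=[-0.03,0,0,0,0,0,0,-0.03,0,0,0,0,0,0,-0.02,0,0,0,0,0,0])

```text
time: 16.77
tool_pos: [0.4942, -0.1158, 0.0335]
tcp_rot: [-2.199, -2.244, 0.0]
wrist_force: [-0.4, 2.9, 1.4]
width: -0.0
```

>>> arm_command(steps=[-0.03,0,0,0,0,0,0,-0.03,0,0,0,0,0,0,-0.02,0,0,0,0,0,0])

```text
time: 17.15
tool_pos: [0.4943, -0.1182, 0.0335]
tcp_rot: [-2.199, -2.244, 0.0]
wrist_force: [0.6, 2.6, 1.0]
width: 0.0
```

>>> arm_command(steps=[-0.03,0,0,0,0,0,0,-0.03,0,0,0,0,0,0,-0.02,0,0,0,0,0,0])

```text
time: 17.52
tool_pos: [0.4943, -0.1206, 0.0335]
tcp_rot: [-2.199, -2.244, 0.0]
wrist_force: [-0.4, 2.9, 2.6]
width: 0.001
```

>>> arm_command(steps=[-0.03,0,0,0,0,0,0,-0.03,0,0,0,0,0,0,-0.02,0,0,0,0,0,0])

```text
time: 17.9
tool_pos: [0.4944, -0.123, 0.0335]
tcp_rot: [2.199, 2.244, -0.0]
wrist_force: [0.2, 3.4, 2.1]
width: -0.001
```

>>> arm_command(steps=[-0.02,0,0,0,0,0,0,-0.02,0,0,0,0,0,0,-0.02,0,0,0,0,0,0])

```text
time: 18.27
tool_pos: [0.4944, -0.1248, 0.0335]
tcp_rot: [2.199, 2.244, 0.0]
wrist_force: [-0.1, 3.1, 2.1]
width: -0.001
```

>>> arm_command(steps=[-0.02,0,0,0,0,0,0,-0.02,0,0,0,0,0,0,-0.02,0,0,0,0,0,0])

```text
time: 18.65
tool_pos: [0.4944, -0.1265, 0.0335]
tcp_rot: [-2.199, -2.244, -0.0]
wrist_force: [0.2, 5.4, 2.0]
width: 0.003
```

>>> arm_command(steps=[-0.02,0,0,0,0,0,0,-0.02,0,0,0,0,0,0,-0.02,0,0,0,0,0,0])

```text
time: 19.02
tool_pos: [0.494, -0.127, 0.0334]
tcp_rot: [-2.198, -2.241, -0.002]
wrist_force: [-0.3, 9.9, 3.8]
width: -0.004
```

>>> arm_command(steps=[-0.02,0,0,0,0,0,0,-0.01,0,0,0,0,0,0,0,0,0,0,0,0,0])

```text
time: 19.4
tool_pos: [0.494, -0.1272, 0.0334]
tcp_rot: [-2.198, -2.24, -0.003]
wrist_force: [0.5, 12.5, 4.8]
width: -0.001
```

>>> arm_command(steps=[-0.02,0,0,0,0,0,0,0,0,0,0,0,0,0,0,0,0,0,0,0,0])

```text
time: 19.77
tool_pos: [0.494, -0.1272, 0.0334]
tcp_rot: [-2.197, -2.24, -0.004]
wrist_force: [0.2, 14.2, 5.1]
width: 0.001
```

```bash
python3 - <<'E'
from h import *
import pickle
delta([.4945,-.1165,.033],0.02)
s,c=cam('scene','s11.png')
i=cv2.imread('pics/s11.png')[180:270,170:300]; cv2.imwrite('pics/s11c.png',cv2.resize(i,None,fx=6,fy=6,interpolation=cv2.INTER_CUBIC))
s,c=cam('top','t11.png');pickle.dump((s,c),open('t11.pkl','wb'))
i=cv2.imread('pics/t11.png')[150:280,210:390]; cv2.imwrite('pics/t11c.png',cv2.resize(i,None,fx=4,fy=4,interpolation=cv2.INTER_CUBIC))
E
```

```text
t 19.77 tcp [ 0.494  -0.1272  0.0334] F [ 0.2  14.17  5.11] w 0.001
shift world mm [ 0.5 10.7 -0.4]  in cur tool units [0.36 0.02 0.02]  in target tool units [0.36 0.02 0.01]
turn units [-0.01 -0.04 -0.01]
tool x [-0.019  1.     0.005] tool y [ 1.     0.019 -0.001]
```

View pics/s11c.png

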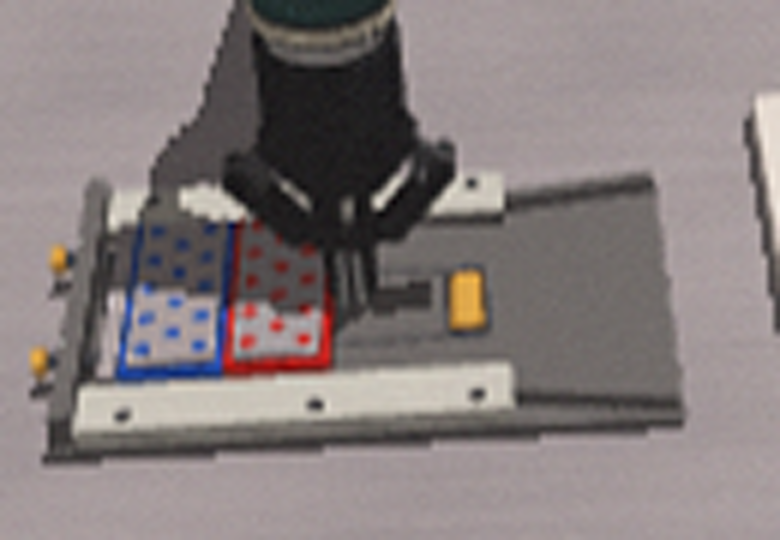

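View pics/t11c.png

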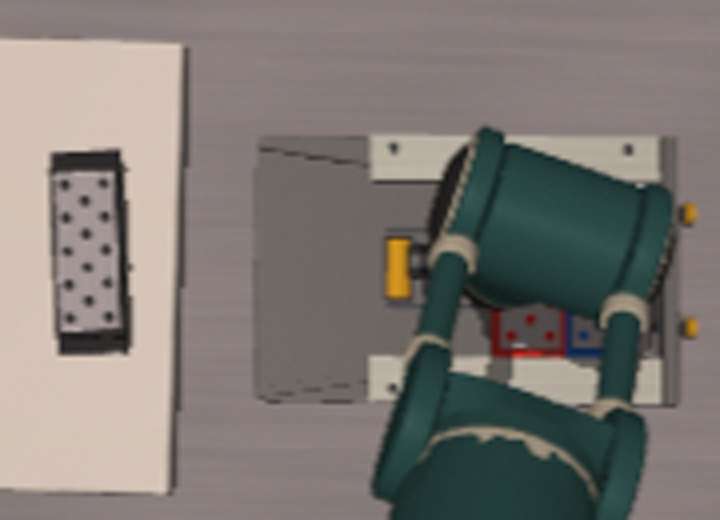

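>>> arm_command(steps=[0.1,0,0,0,0,0,0,0.4,0,0,0,0,0,0,0.4,0,-0.8,0,0,0,0,0.5,0,-1,0,0,0,0.3,1,0,-1,0,0,0,0.9,1,0.1,-0.7,0,0,0,0.9,1,0.1,0,0,0,0,0.9,1,0.1,0,0,0,0,0.9,1,0.1,0,0,0,0,0.9,1,0.1,0,0,0,0,0.9])

```text
time: 21.12
tool_pos: [0.505, 0.0932, 0.1384]
tcp_rot: [2.198, 2.243, -0.0]
wrist_force: [0.4, 0.7, -0.2]
width: 0.899
```

>>> arm_command(steps=[1,0.1,0,0,0,0,0.9,1,0.1,0,0,0,0,0.9,1,0.1,0,0,0,0,0.9,1,0.1,0,0,0,0,0.9,1,0.1,0,0,0,0,0.9,1,0.1,0,0,0,0,0.9,1,0.1,0,0,0,0.9,0.9,0.7,0,0,0,0,0.8,0.9,0,0,0,0,0,0,0.9])

```text
time: 22.25
tool_pos: [0.5233, 0.3249, 0.1383]
tcp_rot: [2.386, 2.042, 0.0]
wrist_force: [0.3, -1.6, -0.4]
width: 0.902
```

```bash
python3 - <<'E'
from h import *
import pickle
s,c=cam('wrist','w12.png'); pickle.dump((s,c),open('w12.pkl','wb'))
delta([.5135,.3925,.038],-.16)
s,c=cam('top','t12.png'); pickle.dump((s,c),open('t12.pkl','wb'))
E
```

```text
t 22.3 tcp [0.5231 0.3239 0.1381] F [-0.74 -0.74  0.45] w 0.904
shift world mm [  -9.6   68.6 -100.1]  in cur tool units [ 2.21 -0.67  3.33]  in target tool units [ 2.21 -0.68  3.34]
turn units [0.   0.01 0.05]
tool x [ 0.155  0.988 -0.001] tool y [ 0.988 -0.155  0.   ]
```

View pics/w12.png

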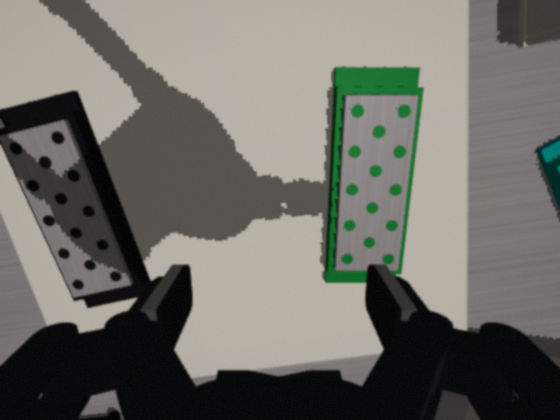

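View pics/t12.png

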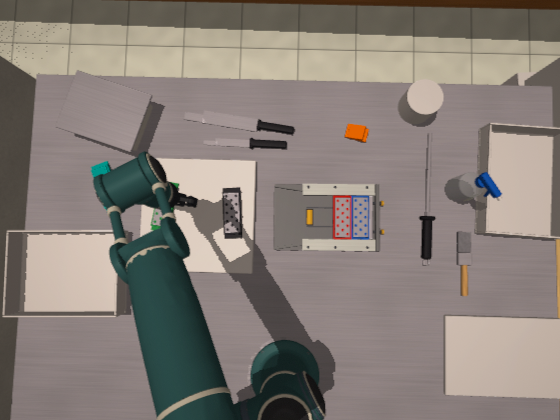

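```bash
python3 - <<'E'
from f2 import *
from f2 import colmask
w=wv('w12.pkl'); m,st=colmask(w[0],'green'); print(st)
m,st=colmask(wv('w1.pkl')[0],'green'); print(st)
fit('green',[w],[.5135,.3925,.02,-.16]); r=fit('green',[w],[.5135,.3925,.02,-.16],.02)
delta([r[0],r[1],.038],r[2])
E
```

```text
[ 325   68   98  214 6278]
[ 307  161   92  142 3048]
green [ 0.5136  0.3938  0.0155 -0.1593] res 11315.9 [6278]
green [ 0.5138  0.3923 -0.1555] res 11718.5 [6278]
t 22.35 tcp [0.523  0.3233 0.1381] F [-0.49  0.14  0.43] w 0.898
shift world mm [  -9.2   69.  -100.1]  in cur tool units [ 2.23 -0.66  3.33]  in target tool units [ 2.23 -0.66  3.34]
turn units [-0.    0.01 -0.  ]
tool x [ 0.155  0.988 -0.001] tool y [ 0.988 -0.155 -0.   ]
```

>>> arm_command(steps=[0.8,-0.22,0.3,0,0,0,0.9,0.8,-0.22,0.6,0,0,0,0.9,0.63,-0.22,0.8,0,0,0,0.9,0,0,0.8,0,0,0,0.9,0,0,0.2,0,0,0,0.9,0,0,0,0,0,0,0.9,0,0,0,0,0,0,0.9])

```text
time: 23.22
tool_pos: [0.5151, 0.3932, 0.0587]
tcp_rot: [2.39, 2.039, 0.003]
wrist_force: [0.3, 0.2, 1.2]
width: 0.901
```

```bash
python3 - <<'E'
from h import *
import pickle
s,c=cam('wrist','w13.png'); pickle.dump((s,c),open('w13.pkl','wb'))
delta([.5137,.393,.038],-.157)
E
```

```text
t 23.27 tcp [0.5151 0.3933 0.0589] F [ 0.46  0.4  -0.02] w 0.901
shift world mm [ -1.4  -0.3 -20.9]  in cur tool units [-0.02 -0.05  0.7 ]  in target tool units [-0.02 -0.05  0.7 ]
turn units [ 0.02 -0.02 -0.01]
tool x [0.157 0.988 0.002] tool y [ 0.988 -0.157  0.002]
```

View pics/w13.png

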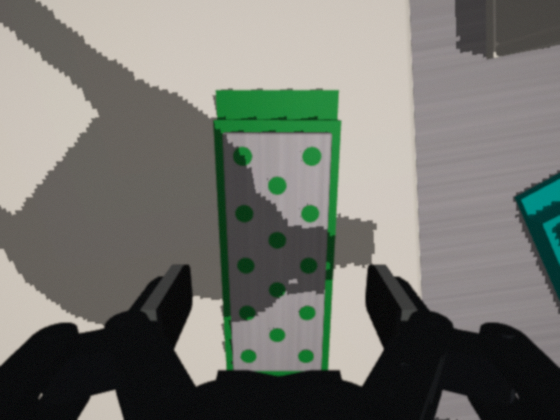

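```bash
python3 - <<'E'
from h import *
import pickle
s,c=pickle.load(open('w13.pkl','rb'));K=c['camera_matrix'];T=c['T_tool_cam']
g=lambda u,v,z:np.round(ray((u,v),K,T,z)*1e3,1)
b=s['tool_pos'][2]-.02
print(g(216,90,b-.006),g(338,90,b-.006)); print(g(215,120.5,b-.016),g(340,120.5,b-.016)); print(g(224,132,b-.021),g(331,132,b-.021))
E
```

```text
[-28.5 -81.6  32.7] [ 26.8 -81.6  32.7]
[-27.9 -68.5  22.7] [ 26.6 -68.5  22.7]
[-23.4 -64.   17.7] [ 22.1 -63.9  17.7]
```

>>> arm_command(steps=[-0.02,-0.05,0.2,0,0,0,0.83,0,0,0.3,0,0,0,0.83,0,0,0.17,0,0,0,0.83,0,0,0,0,0,0,0.83,0,0,0,0,0,0,0.83])

```text
time: 23.9
tool_pos: [0.5127, 0.3926, 0.0373]
tcp_rot: [-2.389, -2.04, 0.0]
wrist_force: [-0.2, 0.4, 0.6]
width: 0.83
```

>>> arm_command(steps=[0,0,0,0,0,0,0.5,0,0,0,0,0,0,0.5,0,0,0,0,0,0,0.5,0,0,0,0,0,0,0.5], squeeze=40)

```text
time: 24.4
tool_pos: [0.5131, 0.393, 0.038]
tcp_rot: [2.389, 2.04, 0.002]
wrist_force: [-0.0, 1.1, 3.0]
width: 0.642
```

>>> arm_command(steps=[0,0,-0.3,0,0,0,0.5,0,0,-0.8,0,0,0,0.5,0,0,-1,0,0,0,0.5,0,0,-1,0,0,0,0.5,0,0,-0.7,0,0,-0.85,0.5,0,0,0,0,0,-0.9,0.5,-1,-0.07,0,0,0,0,0.5,-1,-0.07,0,0,0,0,0.5,-1,-0.07,0,0,0,0,0.5,-1,-0.07,0,0,0,0,0.5])

```text
time: 25.65
tool_pos: [0.5059, 0.2707, 0.1502]
tcp_rot: [-2.192, -2.249, 0.005]
wrist_force: [-0.1, 0.7, -4.2]
width: 0.643
```

>>> arm_command(steps=[-1,-0.08,0,0,0,0,0.5,-1,-0.08,0,0,0,0,0.5,-1,-0.08,0,0,0,0,0.5,-1,-0.08,0,0,0,0,0.5,-1,-0.08,0,0,0,0,0.5,-1,-0.08,0,0,0,0,0.5,-1,-0.08,0,0,0,0,0.5,-0.8,-0.08,0.3,0,0,0,0.5,-0.6,-0.05,0.6,0,0,0,0.5,-0.4,-0.05,0.8,0,0,0,0.5])

```text
time: 26.9
tool_pos: [0.4914, 0.007, 0.0992]
tcp_rot: [-2.193, -2.249, 0.0]
wrist_force: [-0.1, 0.5, -3.8]
width: 0.637
```

```bash
python3 - <<'E'
from h import *
delta([.4927,.008,.06],.02)
E
```

```text
t 26.9 tcp [0.4914 0.007  0.0992] F [-0.11  0.46 -3.84] w 0.637
shift world mm [  1.3   1.  -39.2]  in cur tool units [0.03 0.04 1.31]  in target tool units [0.03 0.04 1.31]
turn units [-0.   -0.    0.05]
tool x [-0.025  1.     0.   ] tool y [ 1.     0.025 -0.   ]
```

>>> arm_command(steps=[0.02,0.03,0.6,0,0,0.05,0.5,0,0,0.5,0,0,0,0.5,0,0,0,0,0,0,0.5,0,0,0,0,0,0,0.5])

```text
time: 27.4
tool_pos: [0.4934, 0.0089, 0.0678]
tcp_rot: [2.197, 2.244, 0.001]
wrist_force: [0.6, -0.3, -3.5]
width: 0.64
```

```bash
python3 - <<'E'
from h import *
import pickle
s,c=cam('wrist','w14.png'); pickle.dump((s,c),open('w14.pkl','wb'))
delta([.4927,.008,.06],.02)
E
```

```text
t 27.45 tcp [0.4937 0.0089 0.0682] F [ 0.44  0.1  -4.86] w 0.639
shift world mm [-1.  -0.9 -8.2]  in cur tool units [-0.03 -0.03  0.27]  in target tool units [-0.03 -0.03  0.27]
turn units [0.02 0.   0.01]
tool x [-0.021  1.    -0.   ] tool y [1.    0.021 0.002]
```

View pics/w14.png

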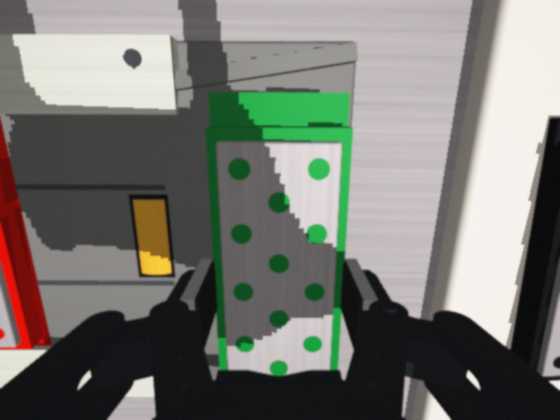

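>>> arm_command(steps=[0,-0.075,0.5,0,0,0,0.5,0,0,0.5,0,0,0,0.5,0,0,0.17,0,0,0,0.5,0,0,0.06,0,0,0,0.5,0,0,0.02,0,0,0,0.5,0,0,0,0,0,0,0.5])

```text
time: 28.2
tool_pos: [0.4909, 0.0084, 0.0301]
tcp_rot: [2.198, 2.244, 0.001]
wrist_force: [-0.6, -0.5, -3.9]
width: 0.643
```

>>> arm_command(steps=[0,0,0.02,0,0,0,0.5,0,0,0.02,0,0,0,0.5,0,0,0,0,0,0,0.5])

```text
time: 28.58
tool_pos: [0.491, 0.0084, 0.03]
tcp_rot: [2.198, 2.244, 0.001]
wrist_force: [-3.1, -0.3, 7.2]
width: 0.647
```

>>> arm_command(steps=[-0.1,0,-0.04,0,0,0,0.5,-0.2,0.01,0,0,0,0,0.5,-0.2,0,0,0,0,0,0.5,-0.2,0,0,0,0,0,0.5,-0.15,0,0,0,0,0,0.5,-0.1,0,0,0,0,0,0.5,0,0,0,0,0,0,0.5])

```text
time: 29.45
tool_pos: [0.4916, -0.0206, 0.03]
tcp_rot: [2.198, 2.243, -0.0]
wrist_force: [-0.3, -1.2, -0.1]
width: 0.637
```

```bash
python3 - <<'E'
from h import *
delta([.4927,.008,.030],0.02)
s,c=cam('wrist','w15.png')
s,c=cam('scene','s15.png')
i=cv2.imread('pics/s15.png')[180:270,170:300]; cv2.imwrite('pics/s15c.png',cv2.resize(i,None,fx=6,fy=6,interpolation=cv2.INTER_CUBIC))
E
```

```text
t 29.45 tcp [ 0.4916 -0.0206  0.03  ] F [-0.34 -1.18 -0.07] w 0.637
shift world mm [ 1.1 28.6 -0. ]  in cur tool units [0.95 0.06 0.  ]  in target tool units [0.95 0.06 0.  ]
turn units [0.   0.01 0.  ]
tool x [-0.02   1.    -0.001] tool y [1.   0.02 0.  ]
```

View pics/w15.png

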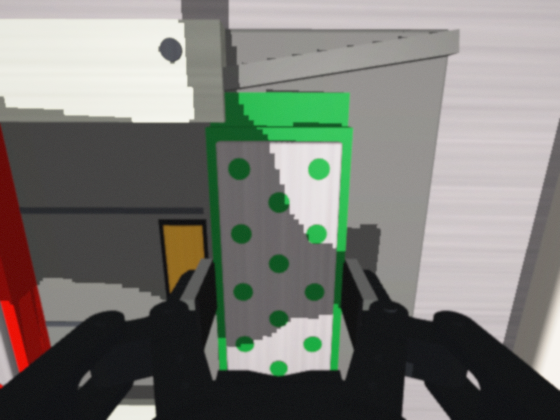

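View pics/s15c.png

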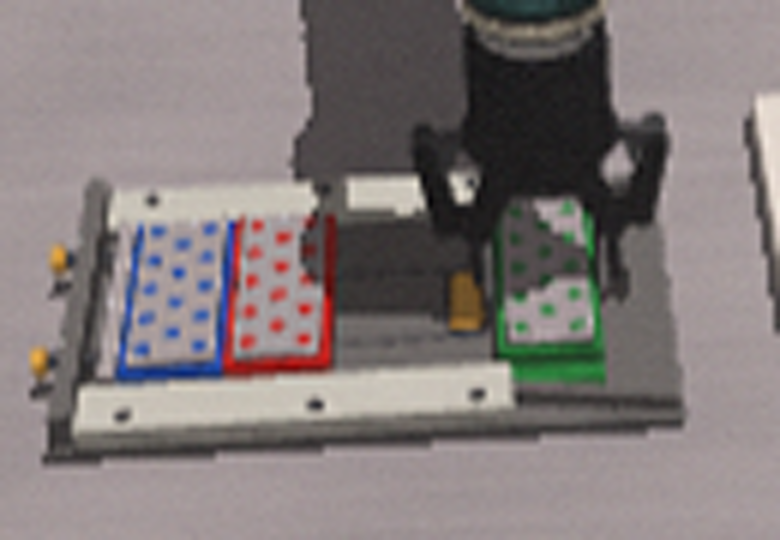

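>>> arm_command(steps=[-0.15,0,-0.02,0,0,0,0.5,-0.2,0,0,0,0,0,0.5,-0.2,0,0,0,0,0,0.5,-0.2,0,0,0,0,0,0.5,-0.2,0,0,0,0,0,0.5,-0.2,0,0,0,0,0,0.5,-0.2,0,0,0,0,0,0.5])

```text
time: 30.42
tool_pos: [0.4922, -0.061, 0.0305]
tcp_rot: [-2.199, -2.244, 0.0]
wrist_force: [0.0, 1.9, -0.8]
width: 0.638
```

>>> arm_command(steps=[-0.2,0,0,0,0,0,0.5,-0.2,0,0,0,0,0,0.5,-0.15,0,0,0,0,0,0.5,0,0,0,0,0,0,0.5])

```text
time: 30.92
tool_pos: [0.4926, -0.0778, 0.0305]
tcp_rot: [2.198, 2.244, -0.001]
wrist_force: [-0.8, -1.4, -1.0]
width: 0.639
```

```bash
python3 - <<'E'
from h import *
delta([.4927,.008,.030],0.02)
s,c=cam('wrist','w16.png')
E
```

```text
t 30.93 tcp [ 0.4926 -0.0778  0.0305] F [-0.85 -1.39 -0.96] w 0.639
shift world mm [ 0.1 85.8 -0.5]  in cur tool units [2.86 0.06 0.01]  in target tool units [2.86 0.06 0.02]
turn units [0.   0.01 0.  ]
tool x [-0.02   1.    -0.001] tool y [1.   0.02 0.  ]
```

View pics/w16.png

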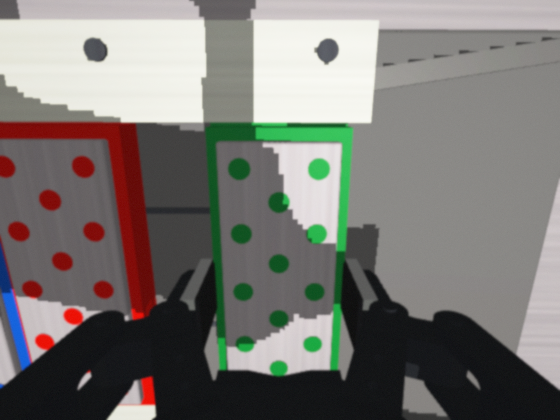

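>>> arm_command(steps=[0,0,0.01,0,0,0,0.65,0,0,0,0,0,0,0.72,0,0,0,0,0,0,0.72,0,0,-0.3,0,0,0,0.72,0,0,-0.9,0,0,0,0.72,0.5,0,0,0,0,0,0.4,0.6,0,0,0,0,0,0,0.64,0,0,0,0,0,0,0,0,0,0,0,0,0,0,0,0,0,0,0,0])

```text
time: 32.22
tool_pos: [0.4909, -0.0244, 0.0655]
tcp_rot: [-2.197, -2.245, 0.001]
wrist_force: [0.6, 0.2, 0.1]
width: 0.001
```

```bash
python3 - <<'E'
from h import *
delta([.493,-.028,.033],0.02)
s,c=cam('wrist','w17.png')
E
```

```text
t 32.23 tcp [ 0.4909 -0.0244  0.0655] F [0.58 0.16 0.14] w 0.001
shift world mm [  2.1  -3.6 -32.5]  in cur tool units [-0.12  0.07  1.08]  in target tool units [-0.12  0.07  1.08]
turn units [-0.01  0.    0.02]
tool x [-0.022  1.    -0.   ] tool y [ 1.     0.022 -0.001]
```

View pics/w17.png

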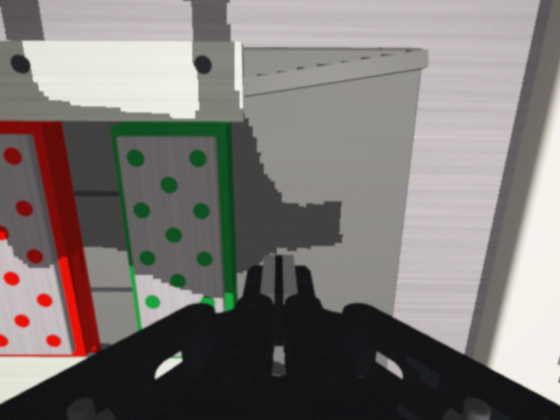

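Clear behind the green plate (its rear edge at px 232, finger edge at 247). Lower and centre.

>>> arm_command(steps=[0,0.07,0.2,0,0,0,0,0,0,0.6,0,0,0,0,0,0,0.25,0,0,0,0,0,0,0.03,0,0,0,0,0,0,0,0,0,0,0])

```text
time: 32.9
tool_pos: [0.4939, -0.025, 0.034]
tcp_rot: [2.199, 2.244, 0.0]
wrist_force: [-1.1, -0.4, -0.3]
width: -0.001
```

>>> arm_command(steps=[-0.1,0,0,0,0,0,0,-0.1,0,0,0,0,0,0,-0.1,0,0,0,0,0,0,-0.1,0,0,0,0,0,0,-0.1,0,0,0,0,0,0,-0.1,0,0,0,0,0,0,-0.1,0,0,0,0,0,0,-0.1,0,0,0,0,0,0])

```text
time: 33.9
tool_pos: [0.4941, -0.0489, 0.0338]
tcp_rot: [-2.199, -2.244, -0.0]
wrist_force: [-0.3, 2.4, 0.6]
width: 0.001
```

>>> arm_command(steps=[-0.1,0,0,0,0,0,0,-0.1,0,0,0,0,0,0,-0.08,0,0,0,0,0,0,-0.08,0,0,0,0,0,0,-0.08,0,0,0,0,0,0,-0.06,0,0,0,0,0,0,-0.04,0,0,0,0,0,0,-0.03,0,0,0,0,0,0])

```text
time: 34.9
tool_pos: [0.4943, -0.0659, 0.0337]
tcp_rot: [-2.198, -2.244, 0.0]
wrist_force: [-0.4, 1.3, -0.3]
width: -0.0
```

>>> arm_command(steps=[-0.03,0,0,0,0,0,0,-0.03,0,0,0,0,0,0,-0.02,0,0,0,0,0,0])

```text
time: 35.28
tool_pos: [0.4945, -0.0683, 0.0338]
tcp_rot: [-2.199, -2.244, 0.0]
wrist_force: [-0.0, 2.6, -0.5]
width: -0.002
```

>>> arm_command(steps=[-0.03,0,0,0,0,0,0,-0.02,0,0,0,0,0,0,-0.02,0,0,0,0,0,0])

```text
time: 35.65
tool_pos: [0.4944, -0.0704, 0.0337]
tcp_rot: [-2.199, -2.244, 0.0]
wrist_force: [-0.5, 2.0, -0.4]
width: -0.001
```

>>> arm_command(steps=[-0.02,0,0,0,0,0,0,-0.02,0,0,0,0,0,0,-0.02,0,0,0,0,0,0])

```text
time: 36.02
tool_pos: [0.4943, -0.071, 0.0337]
tcp_rot: [-2.198, -2.241, -0.002]
wrist_force: [-0.5, 8.6, 0.4]
width: 0.001
```

>>> arm_command(steps=[-0.02,0,0,0,0,0,0,-0.02,0,0,0,0,0,0,-0.01,0,0,0,0,0,0])

```text
time: 36.4
tool_pos: [0.4942, -0.0712, 0.0337]
tcp_rot: [-2.198, -2.24, -0.004]
wrist_force: [-0.2, 14.2, 0.6]
width: 0.0
```

>>> arm_command(steps=[-0.01,0,0,0,0,0,0,0,0,0,0,0,0,0,0,0,0,0,0,0,0])

```text
time: 36.78
tool_pos: [0.4943, -0.0713, 0.0337]
tcp_rot: [-2.198, -2.24, -0.004]
wrist_force: [0.6, 14.0, 1.9]
width: 0.002
```

```bash
python3 - <<'E'
from h import *
delta([.493,-.028,.033],0.02)
s,c=cam('wrist','w18.png')
s,c=cam('scene','s18.png')
i=cv2.imread('pics/s18.png')[180:270,170:300]; cv2.imwrite('pics/s18c.png',cv2.resize(i,None,fx=6,fy=6,interpolation=cv2.INTER_CUBIC))
E
```

```text
t 36.77 tcp [ 0.4943 -0.0713  0.0337] F [ 0.57 14.04  1.93] w 0.002
shift world mm [-1.3 43.3 -0.7]  in cur tool units [ 1.44 -0.02  0.03]  in target tool units [ 1.44 -0.01  0.02]
turn units [-0.01 -0.04 -0.01]
tool x [-0.019  1.     0.005] tool y [ 1.     0.019 -0.001]
```

View pics/w18.png

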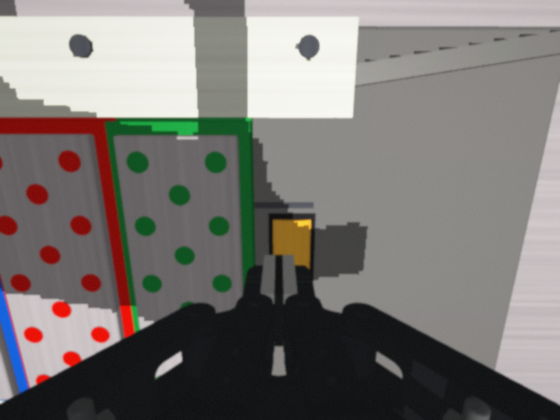

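View pics/s18c.png

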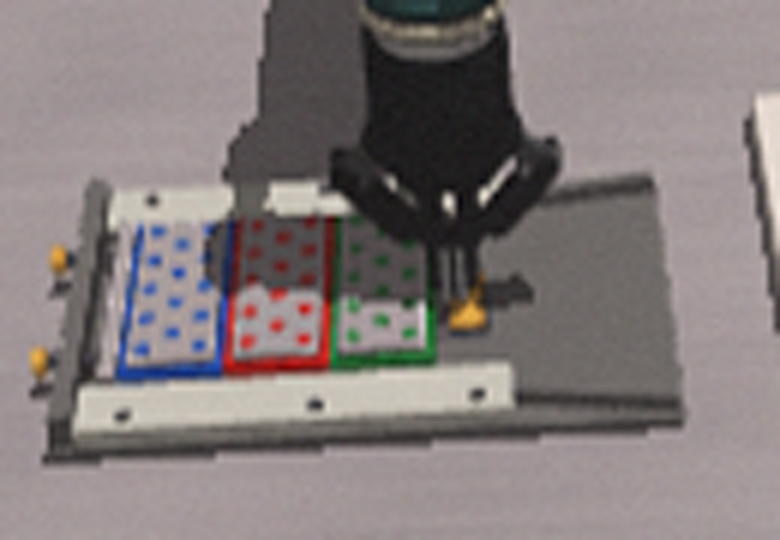

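>>> arm_command(steps=[0.1,0,0,0,0,0,0,0.2,0,0,0,0,0,0,0,0,-0.7,0,0,0,0,0,0,-1,0,0,0,0,0.8,0,-1,0,0,0,0,1,0,-1,0,0,0,0,1,0,0,0,0,0,0,1,0,0,0,0,0,0,0,0,0,0,0,0,0])

```text
time: 38.0
tool_pos: [0.4923, 0.0501, 0.1451]
tcp_rot: [2.195, 2.246, 0.001]
wrist_force: [-0.7, 0.1, -1.3]
width: 0.0
```

```bash
python3 - <<'E'
from h import *
import pickle
s,c=cam('top','t19.png'); pickle.dump((s,c),open('t19.pkl','wb')); K,T=c['camera_matrix'],c['pose']
i=cv2.imread('pics/t19.png')[150:280,210:390]; cv2.imwrite('pics/t19c.png',cv2.resize(i,None,fx=4,fy=4,interpolation=cv2.INTER_CUBIC))
s,c=cam('wrist','w19.png');
delta([.493,-.028,.033],0.02)
E
```

```text
t 38.1 tcp [0.4922 0.0486 0.1448] F [ 0.99 -0.67  0.06] w -0.002
shift world mm [   0.8  -76.6 -111.8]  in cur tool units [-2.55 -0.03  3.73]  in target tool units [-2.55 -0.02  3.73]
turn units [0.   0.01 0.01]
tool x [-0.021  1.    -0.001] tool y [1.    0.021 0.   ]
```

View pics/w19.png

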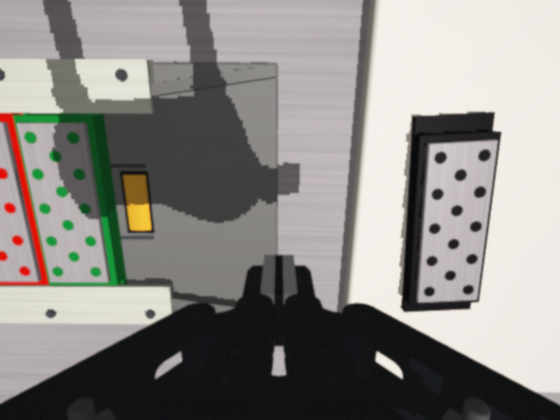

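View pics/t19c.png

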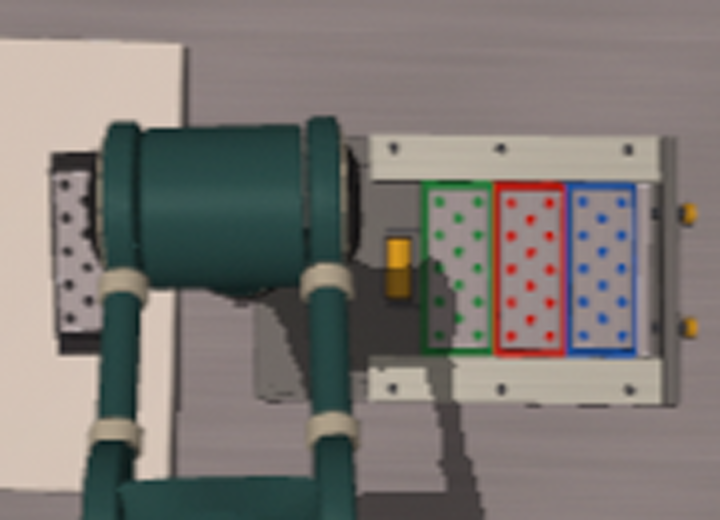

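The row is tight (crop pixels: green 458, red 530, blue 602, bar 643), the catch is up at (398,267), and the black plate is where it was.

```bash
python3 -c "
from workcell import bot
print(bot.finish_job())"
```

```text
the job is handed in; nothing more can be done
None
```

The station is reloaded and the job was handed in at about 38 s of the 72 s allowed; no verdict came back.

- **Red:** I laid the red plate on the apron, slid it under the lips past the catch, and pushed it and the blue plate to the stop bar. The wrist felt 2.5–4 N while the plates slid, then a firm push of about 14 N that no longer gave way. The camera then showed blue and red touching with the catch up.
- **Green:** The green plate went in the same way. The row stopped 55.7 mm behind red's home position (56 mm expected), and I pressed it with about 14 N.
- **Last pictures:** Blue, red and green lie in order without visible gaps, with the catch up behind green. The black plate is where it was; I did not compare the other bench items with their starting places.
- **What could not be confirmed:** I had no direct reading of the force between plates, only the wrist force. That force, read at the end of each move, never passed about 14 N along the track. The sliding force felt was a little above the "under 2 N" stated for one loose plate: 2.5–4 N with two plates moving, 1.3–2.6 N with green alone.
- **Measurements that disagreed:** The camera readings of the station's angle ran from 0.016 to 0.025 rad. I used 0.02, and both plates entered the lips freely.

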